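# Scrap the dead cells: gather, tip, cover

### The job

Gather every dead blue cell lying on the bench onto the aluminium tray, next to the cells already there, so that the whole batch lies on the tray together. Then, with the cover taken off the red scrap can, carry the tray over and tip it so that the cells slide off into the can, pick up any that miss, set the empty tray back down flat on its black mat, and put the cover back on the can so that it sits seated and level. Do not knock or push about the roll of tape, the copper bar and the white bottle.

Things in the scene. Friction and masses are not known exactly. Their poses are not given: they have to be found in the camera images.
- can: Red round open scrap can, fixed to the bench, 200 mm outside diameter, 192 mm inside diameter, 140 mm high, inner floor 5 mm up. Origin at the centre of its underside; the rim is 140 mm above it.
- lid: The can's loose red cover, 220 g, on the can at the start: disc 214 mm across, 6 mm thick, on top a black knob (upright cylinder, 34 mm across, 42 mm high), underneath a dark plug, 176 mm across tapering to 160, 10 mm deep. Origin: centre of the disc's underside, the face that rests on the rim; z up through the knob. On the bench it stands level on its plug, origin 10 mm up.
- lid_knob (a point): The middle height of the cover's knob, 30 mm above the cover's origin; grip here across the knob.
- pad: Yellow circle 224 mm in diameter painted on the bench, a free place where the cover may be parked meanwhile. Origin at its centre, at bench height.
- mat: Black oblong rubber mat, 220 x 200 x 3 mm, fixed to the bench, the tray's place. Origin at the centre of its underside (its top is 3 mm up).
- tray: Loose aluminium tray, 250 g, level on the mat at the start: 180 mm long (x from -80 to 100), 158 mm wide (y), floor 4 mm thick; rims 12 mm high, 4 mm thick at both sides and the back; front (+x) open. Origin: on its underside. Free floor ahead of the cells on its back half takes three more, lengthwise along x, at x = 55, y = -52, 0, 52 mm. Cells slide off at a tilt of 26 to 34 degrees.
- tray_grip (a point): Where to grip the tray's orange handle: an upright plate on the back edge, 12 mm thick (along the tray's x), 60 mm wide (y), rising to 85 mm above the tray's underside. This point is in the middle of the plate, at x = -74 mm, 63 mm above the underside. Axes as the tray's.
- tray_lip (a point): Middle of the tray's open front edge, on the floor's top face (x = +100 mm, 4 mm above the underside). Axes as the tray's.
- cell_t1: Always present, lying on the back half of the tray at the start. A dead battery cell: blue tube 29 mm across with a black square 30 mm bracket on each end, 70 mm long in all (a 70 x 30 x 30 mm block to the touch), 95 g. Origin at its middle (15 mm above what it lies on); x runs along its length.
- cell_t2: May be absent; if present, on the back half of the tray at the start. A dead battery cell: blue tube 29 mm across with a black square 30 mm bracket on each end, 70 mm long in all (a 70 x 30 x 30 mm block to the touch), 95 g. Origin at its middle (15 mm above what it lies on); x runs along its length.
- cell_a: May be absent (at least one of a, b, c is present); if present, lying loose on the bench, about in front of the robot, any way round. A dead battery cell: blue tube 29 mm across with a black square 30 mm bracket on each end, 70 mm long in all (a 70 x 30 x 30 mm block to the touch), 95 g. Origin at its middle (15 mm above what it lies on); x runs along its length.
- cell_b: May be absent (at least one of a, b, c is present); if present, lying loose on the bench, about in front of the robot, any way round. A dead battery cell: blue tube 29 mm across with a black square 30 mm bracket on each end, 70 mm long in all (a 70 x 30 x 30 mm block to the touch), 95 g. Origin at its middle (15 mm above what it lies on); x runs along its length.
- cell_c: May be absent (at least one of a, b, c is present); if present, lying loose on the bench, about in front of the robot, any way round. A dead battery cell: blue tube 29 mm across with a black square 30 mm bracket on each end, 70 mm long in all (a 70 x 30 x 30 mm block to the touch), 95 g. Origin at its middle (15 mm above what it lies on); x runs along its length.
- tape: Bystander: yellow ring of tape, 70 mm across, 22 mm high. Origin under its centre.
- busbars: Bystander: flat copper bar, 30 x 110 x 12 mm. Origin under its centre.
- spray: Bystander: white bottle, 52 mm across, 150 mm high. Origin under its centre.
Mind the look-alikes: they are no part of the job. Leave any brown look-alike of the tray alone. Leave any brown look-alike of the cell_a alone.

How it is judged:
By the outcome, as a careful person would: the job done as asked, in the order asked, and still so for the second after the job is handed in, with the robot touching nothing.
Of cell_t2, cell_a, cell_b, cell_c only 2 to 4 are there at a start; the rules pass over those that are not, and their reading is None.
At some moment in a run one of cell_a, cell_b, cell_c, lid may be knocked a few centimetres aside while the robot is not near it.
It also fails if it takes over 210 s, if anything falls off the work surface, if the arm or the gripper's body presses on something with over 40 N, if the wrist force passes 120 N, or if a joint passes its speed limit or range.

### The arm

A 7-joint arm with a two-finger parallel gripper is mounted at the origin on the work surface. World frame = base frame: x ahead of the robot, y to its left, z up, the work surface at z = 0. Lengths are in m, angles in rad, forces in N, time in s.
With the tool pointing down it reaches from about 0.425 to 0.925 m from the base axis. Payload 6.8 kg.
Tool frame: the origin (TCP) lies at the very end of the fingers, on their centre line; the grasp point (between the pads) lies 19 mm behind it; z points along the fingers, y is the line along which they close (so a half turn about z gives the same grasp; the last joint's range is limited). The gripper opens to 85 mm and grips with 20 to 120 N. Pads are 22 mm wide; open, the fingers measure 114 mm over their backs; the gripper's body (76 mm by 85 mm) begins 54 mm behind the grasp point. The pads swing forward as they close: fully open they stand 13 mm farther back than shut.
Start: joints at [1.191, 0.477, 0.022, 1.555, -0.011, 1.109, -0.083], TCP at [0.181, -0.65, 0.202] pointing down, gripper open.
Joint ranges: [-2.96, 2.96], [-0.34, 2.1], [-1.41, 1.46], [0.24, 2.44], [-1.37, 4.51], [0.17, 1.92], [-2.96, 2.96]. Speed limits (rad/s): [2.39, 2.39, 3.14, 3.14, 3.14, 3.14, 3.14].

### API

Orientations are given as a unit quaternion [w, x, y, z].
In Python, from station import get_obs, read_camera, hand_in gives the robot as it stands.
- The arm moves only by the tool arm_command, never from a script. Its argument "commands" is one flat list of numbers, 7 for each row, row after row: the shift along the tool's x, y, z in m, then the turn, a rotation vector about the tool's x, y, z in degrees, then the opening, from 0 (shut) to 1 (fully open). In form: [tx, ty, tz, rx, ry, rz, fingers, tx, ty, tz, rx, ry, rz, fingers, ...]. A call has 1 to 8 rows; each row is the pose to reach, as a shift and turn from the pose commanded when the call began, along the tool's axes at that moment; what a row does not reach only later rows make up. A row lasts 1/10 s, in which the tool goes at most 50 mm and 8.59 degrees, less where a joint would pass 70% of its speed; a pose out of reach is approached as far as the arm can. A call with a gripper value outside its range is refused whole. The fingers move at their own pace and stop on an object; "force" is the grip in N (left out, the last holds). Time passes only in rows, so rows that repeat a pose let the fingers close. It gives the time, the measured TCP pose, the force, the opening and the grip force at its end, in the units of the state.
- get_obs(): the state, without advancing time (a new reading comes with each control period).
- read_camera(name): name is "scene" or "top"; returns a dict with "img" (384x512x3 uint8, red, green, blue), "camera_matrix" (3x3 intrinsics, pixels), "pose" (4x4, takes a point from camera to world coordinates). Camera axes: x right, y down, z forward; pixel columns grow to the right and rows downward; lengths in m; the calibration is good to about 2 mm. A picture is of the moment at which its call begins. There is no depth.
- hand_in(): hands the job in; it is judged then, once.
The state is a dict: "t": time; "q": joint angles; "joint_vel": joint speeds; "joint_torque": joint torques, N m; "eef_pos": TCP position; "tool_rot": TCP orientation; "contact_force": force on the tool from outside, world axes, zero at the start; "torque": the same for the moment, N m; "gripper_width": opening from 0.0 (shut) to 1.0 (fully open); "grasp_force": force on a finger pad.
Only numpy, scipy, OpenCV 4.12 (cv2) and the standard library are available. Lean on these libraries where they do the work, as an engineer would, in place of code of your own. Each camera call takes 0.05 s, during which the arm holds its last target. There are 200 camera calls.

## Working session

There is one attempt and no reset: what is moved stays moved. The work goes in short steps, Python scripts to look and compute and a tool call to move; the robot and the scene stay as the last step left them, time stands still between calls to the robot, and variables do not carry over. Pictures are saved under pics/ and viewed, at most 14 in all, crops included, and the job is handed in when it is done.

Besides the shell and the picture viewer there is one more tool, called after "Emit:" as a command line: name --argument value ..., lists and objects as JSON in quotes. arm_command: Moves the arm, as the interface text tells. Its arguments: {"type":"object","properties":{"commands":{"type":"array","items":{"type":"number"}},"force":{"type":"number"}},"required":["commands"]}

```bash
ls; mkdir -p pics
python3 - <<'E'
from station import get_obs, read_camera
import cv2, numpy as np
o=get_obs(); print({k:np.round(v,3) for k,v in o.items()})
for n in ("scene","top"):
    c=read_camera(n); print(n,np.round(c["camera_matrix"],1).tolist(),np.round(c["pose"],3).tolist())
    cv2.imwrite(f"pics/{n}0.png",c["img"][:,:,::-1])
E
```

```text
pics
{'t': np.float64(0.0), 'q': array([ 1.191,  0.478,  0.022,  1.556, -0.011,  1.109, -0.083]), 'joint_vel': array([-0.   , -0.001,  0.001,  0.   ,  0.   , -0.   ,  0.   ]), 'joint_torque': array([ 0.0000e+00, -5.9644e+01,  1.6080e+00, -2.8119e+01,  1.2000e-02,
        9.0000e-03,  0.0000e+00]), 'eef_pos': array([ 0.181, -0.65 ,  0.201]), 'tool_rot': array([-0.001,  0.991,  0.136, -0.   ]), 'contact_force': array([-1.488, -0.024, -0.066]), 'torque': array([-0.036, -0.039, -0.019]), 'grasp_force': np.float64(0.0), 'gripper_width': np.float64(0.999)}
scene [[380.6, 0.0, 259.3], [0.0, 380.6, 194.3], [0.0, 0.0, 1.0]] [[0.472, 0.662, -0.583, 1.163], [0.881, -0.367, 0.298, -0.304], [-0.016, -0.654, -0.756, 0.969], [0.0, 0.0, 0.0, 1.0]]
top [[374.6, 0.0, 248.5], [0.0, 374.6, 193.2], [0.0, 0.0, 1.0]] [[0.013, -0.992, 0.126, 0.348], [-1.0, -0.012, 0.006, 0.023], [-0.005, -0.126, -0.992, 1.34], [0.0, 0.0, 0.0, 1.0]]
```

View pics/scene0.png

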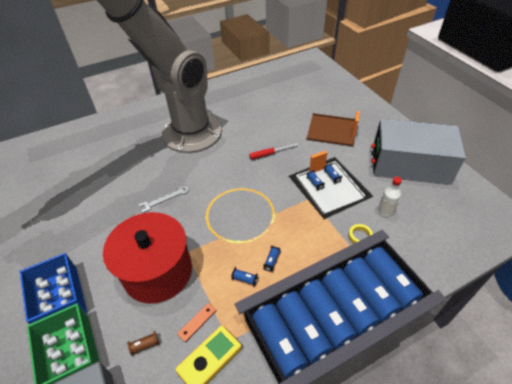

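View pics/top0.png

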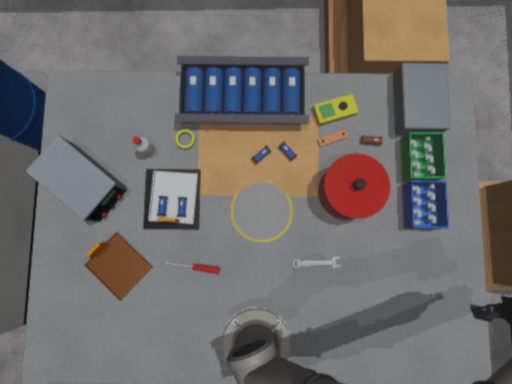

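```bash
cat > h.py <<'E'
import cv2, numpy as np
from scipy.spatial.transform import Rotation as R
from station import get_obs, read_camera
HSV=dict(blue=((100,110,40),(130,255,255)),red=((0,150,60),(6,255,255)),orange=((7,180,150),(18,255,255)),
 yellow=((22,120,120),(34,255,255)),white=((0,0,150),(180,45,255)),black=((0,0,0),(180,255,45)))
def cast(c,uv,z):
    uv=np.asarray(uv,float).reshape(-1,2); K,P=c["camera_matrix"],c["pose"]
    d=np.c_[(uv-K[[0,1],[2,2]])/K[[0,1],[0,1]],np.ones(len(uv))]@P[:3,:3].T
    return P[:3,3]+d*((z-P[2,3])/d[:,2])[:,None]
def proj(c,p):
    P,K=c["pose"],c["camera_matrix"]; q=(np.atleast_2d(p)-P[:3,3])@P[:3,:3]@K.T
    return q[:,:2]/q[:,2:]
def mask(c,col):
    hsv=cv2.cvtColor(c["img"],cv2.COLOR_RGB2HSV); return cv2.inRange(hsv,*[np.array(v) for v in HSV[col]])
def blobs(c,col,z,amin=15,k=0):
    """(area px, pixel centre, world centre, rect (c,size mm,angle of long side deg)) of each blob"""
    m=mask(c,col)
    if k: m=cv2.morphologyEx(m,cv2.MORPH_CLOSE,np.ones((k,k),np.uint8))
    n,l,s,cc=cv2.connectedComponentsWithStats(m); out=[]
    for i in range(1,n):
        if s[i,4]<amin: continue
        px=np.argwhere(l==i)[:,::-1]; w=cast(c,px,z)[:,:2]
        r=cv2.minAreaRect((w*1000).astype(np.float32)); b=cv2.boxPoints(r); e1,e2=b[1]-b[0],b[2]-b[1]
        e=e1 if np.hypot(*e1)>np.hypot(*e2) else e2
        out.append((int(s[i,4]),cc[i].round(1).tolist(),w.mean(0).round(4).tolist(),np.round(r[0],1).tolist(),
          np.round(sorted(r[1]),0).tolist(),round(float(np.degrees(np.arctan2(e[1],e[0])))%180,1)))
    return out
def rel(target_pos,target_R=None):
    """shift in tool axes and rotvec deg from present measured pose"""
    o=get_obs(); w=o["tool_rot"]; T=R.from_quat(np.r_[w[1:],w[0]])
    s=T.inv().apply(np.array(target_pos)-o["eef_pos"])
    return s, (np.degrees((T.inv()*target_R).as_rotvec()) if target_R is not None else None)
def down(a):
    """tool pointing down, closing line (tool y) at world angle a deg"""
    y=np.array([np.cos(np.radians(a)),np.sin(np.radians(a)),0]); z=np.array([0,0,-1.]); x=np.cross(y,z)
    return R.from_matrix(np.c_[x,y,z])
E
python3 - <<'E'
from h import *
for n in ("top","scene"):
    c=read_camera(n); print(n)
    for col,z,a in (("blue",.02,20),("red",.146,200),("orange",.085,15),("yellow",0.,60),("white",.008,100),("black",.15,40)):
        for b in blobs(c,col,z,a):
            if 0.2<b[2][0]<1 and abs(b[2][1])<.5: print(col,b)
E
```

```text
top
blue (3768, [232.6, 90.3], [0.8967, 0.0948], [901.5, 95.9], [177.0, 351.0], 90.0)
blue (715, [290.5, 90.9], [0.8966, -0.1183], [902.4, -120.2], [67.0, 173.0], 0.1)
blue (50, [260.5, 155.0], [0.6546, -0.0098], [657.9, -12.1], [17.0, 52.0], 131.0)
blue (37, [289.4, 152.7], [0.664, -0.1138], [664.8, -114.3], [16.0, 31.0], 44.7)
blue (89, [162.2, 205.8], [0.4668, 0.3366], [469.6, 337.3], [21.0, 57.0], 2.3)
blue (84, [181.7, 206.8], [0.464, 0.2672], [466.9, 266.8], [21.0, 57.0], 0.7)
red (3226, [356.0, 185.9], [0.5274, -0.3146], [529.6, -314.8], [205.0, 213.0], 90.7)
yellow (548, [337.8, 108.2], [0.8396, -0.2954], [838.4, -287.5], [75.0, 150.0], 107.1)
yellow (132, [184.8, 138.2], [0.7191, 0.2685], [717.0, 268.5], [67.0, 68.0], 137.0)
yellow (203, [260.8, 222.5], [0.4132, -0.0136], [427.9, -16.0], [161.0, 219.0], 90.7)
white (1625, [173.8, 193.5], [0.5129, 0.2996], [500.7, 302.7], [156.0, 177.0], 176.6)
white (205, [319.4, 262.3], [0.2762, -0.2194], [277.2, -214.9], [34.0, 147.0], 90.7)
black (156, [188.4, 80.1], [0.8767, 0.2357], [869.8, 241.1], [84.0, 187.0], 150.3)
black (104, [300
[... 1294 characters left out ...]
.2, 124.6], [23.0, 33.0], 0.3)
white (113, [335.6, 317.4], [0.8922, 0.0489], [892.2, 49.0], [23.0, 33.0], 179.3)
white (120, [311.3, 331.3], [0.8926, -0.0265], [892.4, -26.3], [23.0, 33.0], 178.9)
white (1509, [245.6, 366.6], [0.8887, -0.2114], [865.4, -206.1], [120.0, 147.0], 61.6)
white (128, [285.7, 345.6], [0.8923, -0.1018], [892.2, -101.9], [23.0, 34.0], 0.3)
black (112, [376.1, 149.1], [0.544, 0.4306], [539.8, 436.5], [21.0, 197.0], 131.8)
black (172, [142.2, 239.2], [0.5207, -0.3195], [520.2, -319.4], [28.0, 55.0], 4.0)
black (1403, [322.3, 299.6], [0.8811, 0.0046], [905.3, 21.5], [165.0, 407.0], 90.0)
black (83, [199.9, 363.1], [0.8786, -0.3052], [878.1, -305.6], [19.0, 20.0], 151.5)
```

```bash
cat >> h.py <<'E'
def plan(*steps):
    """steps: (pos, Rotation); prints each step relative to the one before (first: to measured pose)"""
    o=get_obs(); w=o["tool_rot"]; p,T=o["eef_pos"],R.from_quat(np.r_[w[1:],w[0]])
    for q,S in steps:
        q=np.array(q); s=T.inv().apply(q-p); r=np.degrees((T.inv()*S).as_rotvec())
        print("shift",s.round(4).tolist(),"turn",r.round(1).tolist(),"| dist %.3f ang %.0f"%(np.linalg.norm(s),np.linalg.norm(r))); p,T=q,S
def cells(amin=20,z=.02,verbose=True):
    """blue blobs in the work area, both views"""
    for n in ("top","scene"):
        c=read_camera(n)
        for b in blobs(c,"blue",z,amin):
            if .3<b[2][0]<.8 and abs(b[2][1])<.5: print(n,*b)
E
python3 - <<'E'
from h import *
plan(([.3,-.45,.3],down(-40)),([.5,-.2,.3],down(0)),([.657,-.01,.18],down(41)))
E
```

```text
shift [0.1682, -0.1607, -0.0987] turn [-0.1, -0.0, -34.4] | dist 0.253 ang 34
shift [0.3201, -0.0075, 0.0] turn [0.0, 0.0, -40.0] | dist 0.320 ang 40
shift [0.19, 0.157, 0.12] turn [0.0, 0.0, -41.0] | dist 0.274 ang 41
```

Emit:
arm_command --commands '[0,0,-0.1,0,0,0,1,0,0,-0.1,0,0,-10,1,0.17,-0.16,-0.1,0,0,-34,0.7,0.17,-0.16,-0.1,0,0,-34,0.7,0.17,-0.16,-0.1,0,0,-34,0.7,0.17,-0.16,-0.1,0,0,-34,0.7,0.17,-0.16,-0.1,0,0,-34,0.7,0.17,-0.16,-0.1,0,0,-34,0.7]'

```text
t: 1.0
eef_pos: [0.3059, -0.4457, 0.3021]
tool_rot: [-0.0, 0.906, 0.423, 0.001]
contact_force: [0.3, 0.2, -0.3]
gripper_width: 0.706
grasp_force: 0.0
```

Emit:
arm_command --commands '[0.32,-0.008,0,0,0,-40,0.7,0.32,-0.008,0,0,0,-40,0.7,0.32,-0.008,0,0,0,-40,0.7,0.32,-0.008,0,0,0,-40,0.7,0.32,-0.008,0,0,0,-40,0.7,0.32,-0.008,0,0,0,-40,0.7,0.32,-0.008,0,0,0,-40,0.7,0.32,-0.008,0,0,0,-40,0.7]'

```text
t: 1.8
eef_pos: [0.5054, -0.1986, 0.3016]
tool_rot: [-0.0, 0.708, 0.706, 0.001]
contact_force: [-0.0, 0.1, 1.0]
gripper_width: 0.702
grasp_force: 0.0
```

Emit:
arm_command --commands '[0.19,0.157,0.12,0,0,-41,0.7,0.19,0.157,0.12,0,0,-41,0.7,0.19,0.157,0.12,0,0,-41,0.7,0.19,0.157,0.12,0,0,-41,0.7,0.19,0.157,0.12,0,0,-41,0.7,0.19,0.157,0.12,0,0,-41,0.7,0.19,0.157,0.12,0,0,-41,0.7]'

```text
t: 2.5
eef_pos: [0.6618, -0.0112, 0.1788]
tool_rot: [-0.002, 0.417, 0.909, -0.0]
contact_force: [0.9, 0.3, 0.3]
gripper_width: 0.7
grasp_force: 0.0
```

Run:
```python
from h import *
cells()
plan(([.658,-.009,.010],down(41)))
```

```text
top 55 [260.4, 155.1] [0.654, -0.0096] [657.6, -12.4] [18.0, 53.0] 129.9
top 87 [162.2, 205.9] [0.4663, 0.3363] [469.6, 337.3] [21.0, 57.0] 2.3
top 83 [181.7, 206.9] [0.4635, 0.2673] [466.9, 266.3] [21.0, 57.0] 2.0
scene 91 [330.8, 171.9] [0.4615, 0.3354] [462.0, 336.0] [28.0, 67.0] 175.5
scene 94 [313.5, 178.6] [0.459, 0.2656] [460.5, 266.3] [28.0, 67.0] 177.3
scene 124 [272.7, 256.1] [0.6589, -0.007] [659.8, -8.3] [23.0, 62.0] 131.9
scene 162 [243.0, 276.5] [0.6766, -0.1119] [676.8, -110.0] [26.0, 64.0] 42.5
shift [0.007, 0.0016, 0.171] turn [-0.1, -0.0, -0.5] | dist 0.171 ang 1
```

Emit:
arm_command --commands '[0.007,0,0.1,0,0,0,0.7,0.007,0.001,0.16,0,0,0,0.7,0.007,0.001,0.171,0,0,0,0.7,0.007,0.001,0.171,0,0,0,0.7,0.007,0.001,0.171,0,0,0,0.7,0.007,0.001,0.171,0,0,0,0,0.007,0.001,0.171,0,0,0,0,0.007,0.001,0.171,0,0,0,0]' --force 50

```text
t: 3.4
eef_pos: [0.6597, -0.0075, 0.0131]
tool_rot: [0.002, 0.419, 0.908, 0.001]
contact_force: [-0.1, 1.5, -0.5]
gripper_width: 0.192
grasp_force: 0.0
```

Emit:
arm_command --commands '[0,0,0,0,0,0,0,0,0,0,0,0,0,0,0,0,0,0,0,0,0,0,0,-0.05,0,0,0,0,0,0,-0.1,0,0,0,0,0,0,-0.1,0,0,0,0,0,0,-0.1,0,0,0,0]'

```text
t: 4.1
eef_pos: [0.6592, -0.0067, 0.1124]
tool_rot: [0.002, 0.418, 0.908, 0.001]
contact_force: [-0.1, -0.8, 0.5]
gripper_width: 0.001
grasp_force: 0.0
```

Run:
```python
from h import *
# tray pose: white floor + orange handle + mat outline (black)
for n in ("top","scene"):
    c=read_camera(n)
    for b in blobs(c,"orange",.085,5):
        if .3<b[2][0]<.6 and .1<b[2][1]<.5: print(n,"orange",b)
    for b in blobs(c,"white",.016,800,3):
        if .4<b[2][0]<.6 and .1<b[2][1]<.5: print(n,"white",b)
    cv2.imwrite(f"pics/{n}_tray.png",cv2.resize(c["img"][150:250,120:230] if n=="top" else c["img"][130:230,270:400],None,fx=4,fy=4,interpolation=cv2.INTER_NEAREST)[:,:,::-1])
```

```text
top white (1710, [173.2, 193.7], [0.5111, 0.3], [500.2, 301.0], [156.0, 177.0], 176.6)
scene orange (80, [318.2, 157.6], [0.4346, 0.2938], [434.5, 295.7], [36.0, 70.0], 107.0)
scene orange (7, [311.4, 165.6], [0.4554, 0.2531], [457.0, 252.3], [3.0, 19.0], 146.6)
```

View pics/top_tray.png

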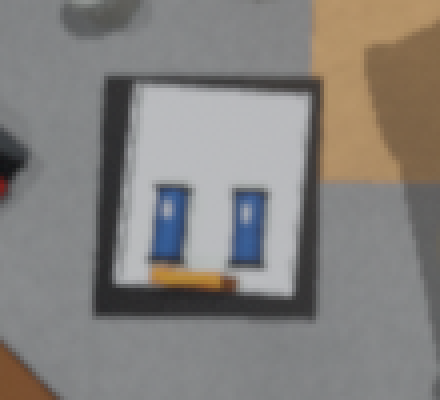

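Run:
```python
from h import *
cells(10)
c=read_camera("scene"); cv2.imwrite("pics/s1.png",c["img"][:,:,::-1])
```

```text
top 44 [259.2, 156.0] [0.6508, -0.0051] [652.7, -6.5] [17.0, 37.0] 131.0
top 89 [162.2, 205.8] [0.4668, 0.3366] [469.6, 337.3] [21.0, 57.0] 2.3
top 86 [181.7, 206.7] [0.4646, 0.2673] [466.9, 266.8] [21.0, 57.0] 0.7
scene 93 [330.8, 172.0] [0.4618, 0.3352] [464.0, 335.8] [28.0, 71.0] 175.5
scene 92 [313.5, 178.5] [0.459, 0.2657] [458.5, 266.4] [28.0, 63.0] 177.3
scene 122 [272.7, 255.9] [0.6585, -0.0066] [659.5, -7.9] [23.0, 61.0] 131.9
scene 161 [242.9, 276.5] [0.6765, -0.112] [676.8, -110.0] [26.0, 64.0] 42.5
```

View pics/s1.png

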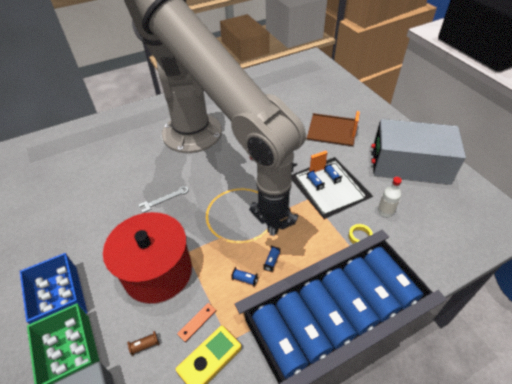

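Run:
```python
from h import *
o=get_obs(); print(o["eef_pos"],o["gripper_width"])
for n in ("scene","top"):
    c=read_camera(n); print(n,proj(c,[o["eef_pos"],[.6585,-.0075,.015],[.6585,-.0075,.03]]).round(1).tolist())
cv2.imwrite("pics/s2.png",cv2.resize(read_camera("scene")["img"][190:300,215:345],None,fx=5,fy=5,interpolation=cv2.INTER_CUBIC)[:,:,::-1])
```

```text
[ 0.65705863 -0.00708286  0.1091258 ] -0.00016109237401893097
scene [[272.7, 238.1], [272.5, 256.9], [272.5, 254.1]]
top [[260.4, 148.2], [259.8, 154.2], [259.9, 153.2]]
```

View pics/s2.png

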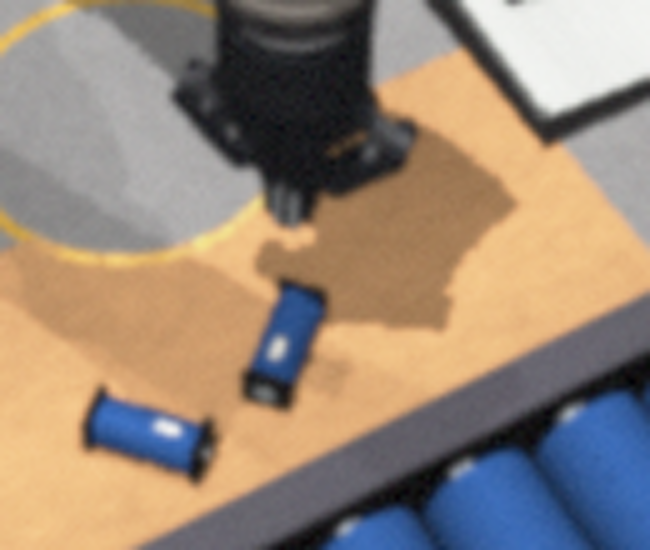

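Run:
```python
from h import *
plan(([.658,-.008,.06],down(41)),([.658,-.008,.002],down(41)))
```

```text
shift [-0.0011, -0.0004, 0.0498] turn [-0.1, -0.1, -0.4] | dist 0.050 ang 0
shift [0.0, 0.0, 0.058] turn [0.0, 0.0, 0.0] | dist 0.058 ang 0
```

Emit:
arm_command --commands '[0,0,0,0,0,0,0.7,0,0,0,0,0,0,0.7,0,0,0,0,0,0,0.7,0,0,0.04,0,0,0,0.7,0,0,0.08,0,0,0,0.7,0,0,0.1,0,0,0,0.7,0,0,0.108,0,0,0,0.7,0,0,0.108,0,0,0,0.7]'

```text
t: 5.3
eef_pos: [0.6576, -0.0069, 0.0019]
tool_rot: [-0.001, 0.418, 0.908, -0.0]
contact_force: [-0.1, -0.5, -0.7]
gripper_width: 0.703
grasp_force: 0.0
```

Emit:
arm_command --commands '[0,0,0,0,0,0,0.7,0,0,0,0,0,0,0.2,0,0,0,0,0,0,0.2,0,0,0,0,0,0,0.2,0,0,0,0,0,0,0.2,0,0,0,0,0,0,0.2]' --force 50

```text
t: 5.9
eef_pos: [0.6582, -0.007, 0.0029]
tool_rot: [0.0, 0.418, 0.908, 0.0]
contact_force: [0.4, -0.6, 0.0]
gripper_width: 0.2
grasp_force: 0.0
```

Run:
```python
from h import *
cells(10)
a=read_camera("scene")["img"][190:300,215:345]; b=read_camera("top")["img"][95:205,195:325]
cv2.imwrite("pics/s3.png",cv2.resize(np.hstack([a,b]),None,fx=3,fy=3,interpolation=cv2.INTER_CUBIC)[:,:,::-1])
```

```text
top 88 [162.2, 205.9] [0.4664, 0.3365] [469.6, 337.3] [21.0, 57.0] 2.3
top 81 [181.7, 207.1] [0.463, 0.2673] [466.8, 266.3] [21.0, 57.0] 2.1
scene 92 [330.8, 171.9] [0.4614, 0.3354] [462.0, 336.0] [28.0, 67.0] 175.5
scene 94 [313.5, 178.6] [0.459, 0.2656] [460.5, 266.3] [28.0, 67.0] 177.3
scene 80 [271.3, 257.1] [0.6599, -0.0122] [658.9, -8.7] [23.0, 62.0] 133.9
scene 162 [242.9, 276.5] [0.6765, -0.1121] [676.8, -110.1] [26.0, 63.0] 43.2
```

View pics/s3.png

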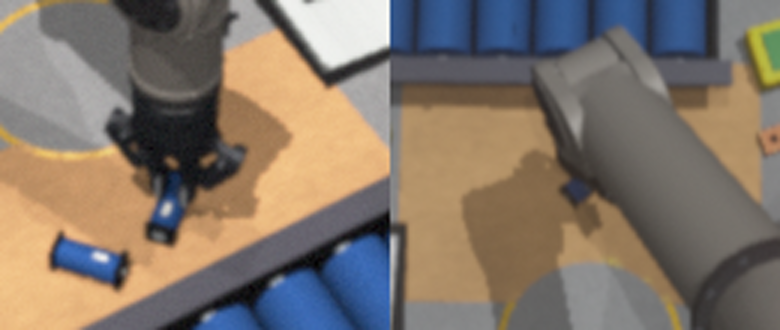

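Run:
```python
from h import *
o=get_obs(); c=read_camera("scene"); im=c["img"][:,:,::-1].copy()
x0,y0,f=235,215,9
print(((proj(c,[o["eef_pos"],o["eef_pos"]+[0,0,.019],o["eef_pos"]+[0,0,.03]])-[x0,y0])*f).round(0).tolist(),o["gripper_width"],o["joint_torque"].round(1))
cv2.imwrite("pics/s4.png",cv2.resize(im[y0:y0+60,x0:x0+80],None,fx=f,fy=f,interpolation=cv2.INTER_CUBIC))
```

```text
[[338.0, 396.0], [338.0, 364.0], [339.0, 346.0]] 0.2006514978322663 [  0.  -64.4  -9.1 -20.6   0.    0.    0. ]
```

View pics/s4.png

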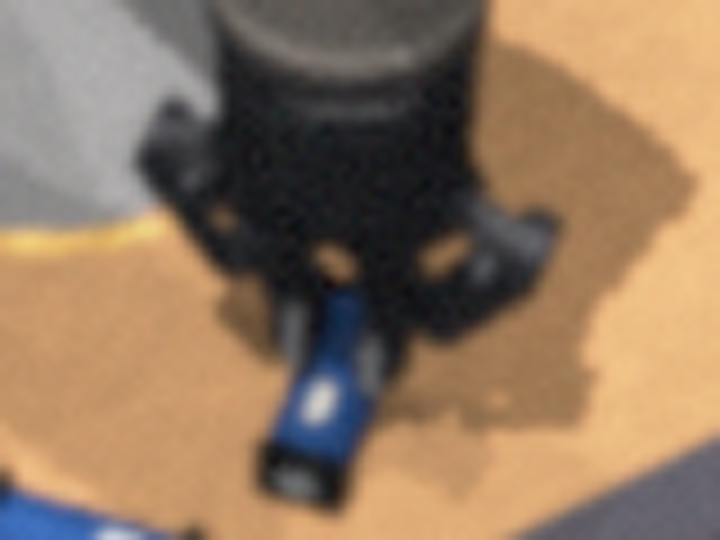

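Emit:
arm_command --commands '[0,0,0,0,0,0,0,0,0,0,0,0,0,0,0,0,0,0,0,0,0,0,0,0,0,0,0,0]' --force 50

```text
t: 6.55
eef_pos: [0.6581, -0.0069, 0.0027]
tool_rot: [0.0, 0.418, 0.908, 0.0]
contact_force: [1.0, 0.0, -0.6]
gripper_width: 0.001
grasp_force: 0.0
```

Run:
```python
from h import *
cells(10)
o=get_obs(); c=read_camera("scene"); im=c["img"][:,:,::-1].copy()
x0,y0,f=235,215,9
print(((proj(c,[o["eef_pos"]])-[x0,y0])*f).round(0).tolist(),o["gripper_width"],o["grasp_force"])
cv2.imwrite("pics/s5.png",cv2.resize(im[y0:y0+60,x0:x0+80],None,fx=f,fy=f,interpolation=cv2.INTER_CUBIC))
```

```text
top 88 [162.2, 205.8] [0.4667, 0.3366] [469.6, 337.3] [21.0, 57.0] 2.3
top 84 [181.7, 206.8] [0.464, 0.2671] [466.9, 266.3] [21.0, 57.0] 2.0
scene 92 [330.8, 171.8] [0.4612, 0.3354] [462.0, 336.3] [28.0, 67.0] 175.5
scene 95 [313.4, 178.5] [0.4587, 0.2658] [459.9, 266.4] [28.0, 68.0] 177.3
scene 45 [271.1, 261.9] [0.6737, -0.0206] [668.1, -18.2] [22.0, 36.0] 131.2
scene 161 [242.9, 276.5] [0.6764, -0.1121] [676.8, -110.0] [26.0, 63.0] 42.8
[[338.0, 396.0]] -0.0018959482774150386 0.0
```

View pics/s5.png

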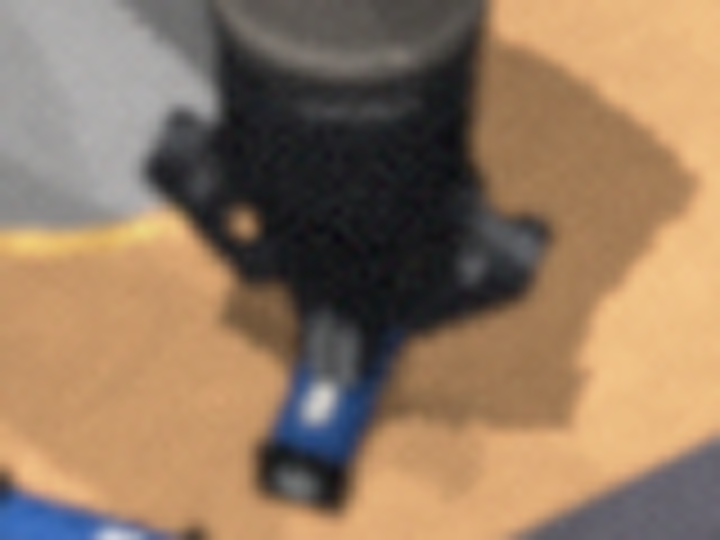

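Emit:
arm_command --commands '[0,0,0,0,0,0,0.6,0,0,0,0,0,0,0.6,0,0,0,0,0,0,0.6,0,0,0,0,0,0,0.6,0,0,0.003,0,0,0,0.6,0,0,0.006,0,0,0,0.6,0,0,0.009,0,0,0,0.6,0,0,0.009,0,0,0,0.6]'

```text
t: 7.5
eef_pos: [0.6576, -0.007, -0.007]
tool_rot: [-0.0, 0.418, 0.908, -0.0]
contact_force: [0.5, -1.1, 0.3]
gripper_width: 0.601
grasp_force: 0.0
```

Emit:
arm_command --commands '[0,0,0.003,0,0,0,0.6,0,0,0.006,0,0,0,0.6,0,0,0.009,0,0,0,0.6,0,0,0.012,0,0,0,0.6,0,0,0.015,0,0,0,0.6,0,0,0.015,0,0,0,0.6]'

```text
t: 8.1
eef_pos: [0.6577, -0.007, -0.0219]
tool_rot: [-0.0, 0.418, 0.908, -0.0]
contact_force: [0.1, -0.4, -0.0]
gripper_width: 0.6
grasp_force: 0.0
```

Emit:
arm_command --commands '[0,0,0,0,0,0,0,0,0,0,0,0,0,0,0,0,0,0,0,0,0,0,0,0,0,0,0,0]' --force 50

```text
t: 8.5
eef_pos: [0.6584, -0.0069, -0.021]
tool_rot: [0.0, 0.418, 0.908, 0.0]
contact_force: [-0.2, -0.2, 1.5]
gripper_width: 0.337
grasp_force: 50.1
```

Run:
```python
from h import *
c=read_camera("top")
print("mat",cast(c,[[146,169],[200.5,169.5],[198.7,230],[143,229],[172.1,199.4]],.003).round(3)[:,:2].tolist())
print("bottle",cast(c,[[143,152]],.03).round(3),cast(read_camera("scene"),[[389,212]],.01).round(3))
plan(([.658,-.007,.10],down(41)),([.545,.269,.10],down(86.6)),([.545,.269,-.012],down(86.6)))
```

```text
mat [[0.602, 0.405], [0.602, 0.207], [0.384, 0.207], [0.385, 0.405], [0.492, 0.306]]
bottle [[0.658 0.411 0.03 ]] [[0.69 0.4  0.01]]
shift [0.0001, -0.0003, -0.121] turn [0.0, 0.0, -0.4] | dist 0.121 ang 0
shift [0.2824, 0.0958, 0.0] turn [0.0, 0.0, -45.6] | dist 0.298 ang 46
shift [0.0, 0.0, 0.112] turn [0.0, 0.0, 0.0] | dist 0.112 ang 0
```

Emit:
arm_command --commands '[0,0,-0.03,0,0,0,0,0,0,-0.07,0,0,0,0,0,0,-0.12,0,0,0,0,0,0,-0.12,0,0,0,0,0,0,-0.12,0,0,0,0]'

```text
t: 9.1
eef_pos: [0.6588, -0.007, 0.0999]
tool_rot: [0.001, 0.418, 0.908, 0.0]
contact_force: [-0.6, 0.3, -2.0]
gripper_width: 0.342
grasp_force: 49.9
```

Emit:
arm_command --commands '[0.283,0.096,0,0,0,-45.5,0,0.283,0.096,0,0,0,-45.5,0,0.283,0.096,0,0,0,-45.5,0,0.283,0.096,0,0,0,-45.5,0,0.283,0.096,0,0,0,-45.5,0,0.283,0.096,0,0,0,-45.5,0,0.283,0.096,0,0,0,-45.5,0,0.283,0.096,0,0,0,-45.5,0]'

```text
t: 9.9
eef_pos: [0.545, 0.2713, 0.097]
tool_rot: [-0.001, 0.033, 0.999, -0.001]
contact_force: [0.2, -1.3, -1.7]
gripper_width: 0.34
grasp_force: 49.8
```

Run:
```python
from h import *
cells(10); cells(10,z=.12)
plan(([.545,.269,-.012],down(86.6)))
```

```text
top 35 [289.6, 152.8] [0.6637, -0.1146] [663.9, -115.1] [16.0, 28.0] 44.6
top 86 [162.1, 205.9] [0.4664, 0.3368] [469.6, 337.3] [21.0, 57.0] 2.3
top 64 [181.5, 208.8] [0.4568, 0.2679] [461.6, 267.8] [18.0, 46.0] 2.1
scene 68 [335.3, 174.1] [0.4779, 0.3428] [477.9, 347.7] [31.0, 63.0] 144.7
scene 92 [313.5, 178.6] [0.4593, 0.2656] [460.5, 266.3] [28.0, 67.0] 177.3
scene 162 [242.9, 276.5] [0.6765, -0.1121] [676.8, -110.0] [26.0, 63.0] 42.8
top 34 [289.7, 152.9] [0.6394, -0.1043] [639.0, -104.3] [14.0, 25.0] 36.4
top 86 [162.1, 205.9] [0.4574, 0.313] [460.4, 313.5] [20.0, 53.0] 2.3
top 69 [181.5, 208.4] [0.4498, 0.2492] [454.6, 249.4] [16.0, 46.0] 2.1
scene 63 [335.0, 174.5] [0.5512, 0.2728] [550.9, 276.7] [24.0, 60.0] 143.9
scene 92 [313.5, 178.6] [0.5334, 0.2058] [533.5, 206.3] [25.0, 58.0] 177.3
scene 160 [242.9, 276.5] [0.7277, -0.1323] [728.1, -130.4] [23.0, 57.0] 42.8
shift [0.0025, 0.0008, 0.1097] turn [-0.1, -0.0, -0.7] | dist 0.110 ang 1
```

Emit:
arm_command --commands '[0.0025,-0.001,0.05,0,0,0,0,0.0025,-0.001,0.09,0,0,0,0,0.0025,-0.001,0.105,0,0,0,0,0.0025,-0.001,0.111,0,0,0,0,0.0025,-0.001,0.111,0,0,0,0,0.0025,-0.001,0.111,0,0,0,0.5,0.0025,-0.001,0.111,0,0,0,0.5,0.0025,-0.001,0.111,0,0,0,0.5]'

```text
t: 10.9
eef_pos: [0.5454, 0.2702, -0.0109]
tool_rot: [0.001, 0.034, 0.999, 0.001]
contact_force: [0.5, 0.7, 0.3]
gripper_width: 0.497
grasp_force: 0.0
```

Emit:
arm_command --commands '[0,0,-0.03,0,0,0,0.5,0,0,-0.07,0,0,0,0.5,0,0,-0.12,0,0,0,0.5,0,0,-0.12,0,0,0,0.6,0,0,-0.12,0,0,0,0.6]'

```text
t: 11.4
eef_pos: [0.5454, 0.2702, 0.1097]
tool_rot: [0.002, 0.034, 0.999, 0.001]
contact_force: [0.1, 0.0, -0.1]
gripper_width: 0.6
grasp_force: 0.0
```

Run:
```python
from h import *
cells(10)
plan(([.64,.07,.10],down(110)),([.67,-.112,.10],down(133.5)),([.67,-.112,-.021],down(133.5)))
plan(([.64,.07,.10],down(20)),([.67,-.112,.10],down(-46.5)))
```

```text
top 35 [289.6, 152.9] [0.6634, -0.1144] [663.9, -115.1] [16.0, 28.0] 44.6
top 85 [162.1, 206.0] [0.466, 0.3367] [469.6, 337.3] [21.0, 57.0] 2.3
top 59 [181.4, 209.3] [0.4551, 0.2681] [459.8, 267.8] [18.0, 43.0] 2.1
scene 56 [332.5, 173.1] [0.4692, 0.3371] [463.6, 337.6] [25.0, 64.0] 175.5
scene 94 [313.4, 178.5] [0.4587, 0.2656] [460.5, 266.3] [28.0, 67.0] 177.3
scene 102 [328.1, 194.7] [0.543, 0.2675] [544.9, 268.3] [27.0, 66.0] 175.4
scene 162 [242.9, 276.5] [0.6765, -0.1121] [676.8, -110.0] [26.0, 63.0] 42.8
shift [-0.1094, -0.1919, 0.0072] turn [-0.1, -0.0, -23.9] | dist 0.221 ang 24
shift [0.0341, -0.1813, 0.0] turn [0.0, 0.0, -23.5] | dist 0.184 ang 23
shift [0.0, 0.0, 0.121] turn [0.0, 0.0, 0.0] | dist 0.121 ang 0
shift [-0.1094, -0.1919, 0.0072] turn [-0.1, 0.0, 66.1] | dist 0.221 ang 66
shift [-0.1813, -0.0341, 0.0] turn [0.0, 0.0, 66.5] | dist 0.184 ang 66
```

Emit:
arm_command --commands '[-0.11,-0.192,0.007,0,0,-24,0.6,-0.11,-0.192,0.007,0,0,-24,0.6,-0.11,-0.192,0.007,0,0,-24,0.6,-0.11,-0.192,0.007,0,0,-24,0.6,-0.11,-0.192,0.007,0,0,-24,0.6,-0.11,-0.192,0.007,0,0,-24,0.6]'

```text
t: 12.1
eef_pos: [0.6416, 0.0644, 0.0979]
tool_rot: [-0.002, -0.17, 0.985, -0.001]
contact_force: [0.2, -0.5, -0.5]
gripper_width: 0.597
grasp_force: 0.0
```

Emit:
arm_command --commands '[0.034,-0.18,0,0,0,-23.5,0.6,0.034,-0.18,0,0,0,-23.5,0.6,0.034,-0.18,0,0,0,-23.5,0.6,0.034,-0.18,0,0,0,-23.5,0.6,0.034,-0.18,0,0,0,-23.5,0.6,0.034,-0.18,0,0,0,-23.5,0.6,0.034,-0.18,0,0,0,-23.5,0.6]'

```text
t: 12.8
eef_pos: [0.6702, -0.107, 0.1003]
tool_rot: [-0.0, -0.373, 0.928, 0.001]
contact_force: [0.7, 0.6, 0.5]
gripper_width: 0.603
grasp_force: 0.0
```

Run:
```python
from h import *
cells(10); print(get_obs()["q"].round(2))
plan(([.675,-.111,-.021],down(133)))
```

```text
top 31 [290.2, 153.3] [0.6619, -0.1168] [663.0, -117.7] [18.0, 22.0] 0.7
top 78 [182.2, 184.0] [0.5457, 0.2685] [549.2, 269.2] [21.0, 58.0] 0.7
top 89 [162.2, 205.8] [0.4668, 0.3366] [469.6, 337.3] [21.0, 57.0] 2.3
top 86 [181.7, 206.7] [0.4646, 0.2673] [466.9, 266.8] [21.0, 57.0] 0.7
scene 92 [330.7, 171.8] [0.4612, 0.3354] [462.0, 336.0] [28.0, 67.0] 175.5
scene 97 [313.5, 178.6] [0.4593, 0.2656] [459.9, 266.4] [28.0, 68.0] 177.3
scene 105 [327.9, 194.4] [0.5417, 0.2676] [543.1, 268.1] [27.0, 65.0] 174.6
scene 155 [242.8, 276.4] [0.676, -0.1123] [676.9, -110.1] [25.0, 64.0] 42.2
[ 0.67  0.78 -0.95  1.58  0.68  1.14  1.9 ]
shift [-0.0006, -0.0059, 0.1217] turn [0.0, 0.0, 0.8] | dist 0.122 ang 1
```

Emit:
arm_command --commands '[0,-0.005,0.05,0,0,0,0.6,0,-0.005,0.09,0,0,0,0.6,0,-0.005,0.115,0,0,0,0.6,0,-0.005,0.122,0,0,0,0.6,0,-0.005,0.122,0,0,0,0.6,0,-0.005,0.122,0,0,0,0,0,-0.005,0.122,0,0,0,0,0,-0.005,0.122,0,0,0,0]' --force 50

```text
t: 13.7
eef_pos: [0.6759, -0.1132, -0.0189]
tool_rot: [0.002, -0.371, 0.929, -0.001]
contact_force: [-0.1, 1.4, 7.0]
gripper_width: 0.342
grasp_force: 50.4
```

Emit:
arm_command --commands '[0,0,0,0,0,0,0,0,0,0,0,0,0,0]'

```text
t: 13.9
eef_pos: [0.6759, -0.1133, -0.0189]
tool_rot: [0.002, -0.371, 0.929, -0.001]
contact_force: [-0.9, -0.2, 6.6]
gripper_width: 0.334
grasp_force: 50.4
```

Run:
```python
from h import *
plan(([.676,-.113,.10],down(133)),([.64,.07,.10],down(110)),([.547,.329,.10],down(86.6)),([.547,.329,-.011],down(86.6)))
```

```text
shift [-0.0006, -0.0002, -0.1189] turn [-0.1, 0.2, 0.6] | dist 0.119 ang 1
shift [-0.0985, 0.1584, 0.0] turn [0.0, 0.0, 23.0] | dist 0.187 ang 23
shift [-0.0012, 0.2752, 0.0] turn [0.0, 0.0, 23.4] | dist 0.275 ang 23
shift [0.0, 0.0, 0.111] turn [0.0, 0.0, 0.0] | dist 0.111 ang 0
```

Emit:
arm_command --commands '[0,0,-0.03,0,0,0,0,0,0,-0.07,0,0,0,0,0,0,-0.12,0,0,0,0,0,0,-0.12,0,0,0,0,0,0,-0.12,0,0,0.5,0]'

```text
t: 14.4
eef_pos: [0.6753, -0.1141, 0.1007]
tool_rot: [0.001, -0.367, 0.93, -0.001]
contact_force: [0.0, 0.5, -0.8]
gripper_width: 0.338
grasp_force: 49.8
```

Emit:
arm_command --commands '[-0.098,0.158,0,0,0,23,0,-0.098,0.158,0,0,0,23,0,-0.098,0.158,0,0,0,23,0,-0.098,0.158,0,0,0,23,0,-0.098,0.158,0,0,0,23,0,-0.098,0.158,0,0,0,23,0]'

```text
t: 15.0
eef_pos: [0.6368, 0.0691, 0.0974]
tool_rot: [-0.001, -0.175, 0.984, -0.0]
contact_force: [0.3, -1.6, -1.3]
gripper_width: 0.338
grasp_force: 49.9
```

Emit:
arm_command --commands '[-0.001,0.275,0,0,0,23.5,0,-0.001,0.275,0,0,0,23.5,0,-0.001,0.275,0,0,0,23.5,0,-0.001,0.275,0,0,0,23.5,0,-0.001,0.275,0,0,0,23.5,0,-0.001,0.275,0,0,0,23.5,0,-0.001,0.275,0,0,0,23.5,0,-0.001,0.275,0,0,0,23.5,0]'

```text
t: 15.8
eef_pos: [0.5453, 0.3253, 0.0976]
tool_rot: [-0.0, 0.031, 1.0, -0.001]
contact_force: [0.6, -1.0, -0.8]
gripper_width: 0.34
grasp_force: 49.9
```

Run:
```python
from h import *
cells(10,z=.12)
plan(([.547,.329,-.011],down(86.6)))
```

```text
top 71 [162.0, 207.6] [0.4519, 0.313] [455.3, 313.3] [20.0, 43.0] 2.3
top 24 [181.0, 212.3] [0.437, 0.2503] [438.2, 248.8] [13.0, 17.0] 90.7
top 10 [404.5, 221.4] [0.4165, -0.4765] [416.3, -476.5] [3.0, 16.0] 177.7
scene 65 [350.2, 168.6] [0.5529, 0.329] [553.2, 333.9] [28.0, 54.0] 143.3
scene 90 [331.0, 171.9] [0.5359, 0.2685] [536.6, 269.6] [26.0, 58.0] 178.1
scene 98 [313.4, 178.3] [0.5322, 0.206] [533.9, 206.1] [26.0, 62.0] 173.9
scene 104 [327.9, 194.4] [0.6071, 0.2075] [608.5, 207.9] [24.0, 58.0] 174.6
shift [-0.0006, 0.0053, 0.1087] turn [-0.1, -0.0, -0.3] | dist 0.109 ang 0
```

Emit:
arm_command --commands '[-0.001,0.004,0.05,0,0,0,0,-0.001,0.004,0.09,0,0,0,0,-0.001,0.004,0.102,0,0,0,0,-0.001,0.004,0.108,0,0,0,0,-0.001,0.004,0.108,0,0,0,0,-0.001,0.004,0.108,0,0,0,0.5,-0.001,0.004,0.108,0,0,0,0.5,-0.001,0.004,0.108,0,0,0,0.5]'

```text
t: 16.7
eef_pos: [0.5466, 0.3318, -0.0078]
tool_rot: [0.001, 0.03, 1.0, 0.001]
contact_force: [0.3, 1.6, 0.1]
gripper_width: 0.497
grasp_force: 0.0
```

Emit:
arm_command --commands '[0,0,-0.03,0,0,0,0.5,0,0,-0.08,0,0,0,0.5,0,0,-0.13,0,0,0,0.6,0,0,-0.18,0,0,0,0.7,0,0,-0.2,0,0,0,0.7,0,0,-0.2,0,0,0,0.7]'

```text
t: 17.3
eef_pos: [0.5474, 0.3332, 0.1958]
tool_rot: [0.003, 0.03, 1.0, 0.002]
contact_force: [0.4, 0.8, -0.2]
gripper_width: 0.702
grasp_force: 0.0
```

Run:
```python
from h import *
cells(10)
HSV["red"]=((0,120,50),(8,255,255))
for n in ("top","scene"):
    c=read_camera(n); m=mask(c,"red"); k=cv2.findContours(m,cv2.RETR_EXTERNAL,cv2.CHAIN_APPROX_NONE)[0]
    k=max(k,key=cv2.contourArea).reshape(-1,2)
    for z in (.140,.146):
        w=cast(c,k,z)[:,:2]
        print(n,z,[np.round(v,4) for v in cv2.minEnclosingCircle(w.astype(np.float32))],w.min(0).round(4),w.max(0).round(4))
for n,z in (("scene",.167),("scene",.188)):
    c=read_camera(n)
    for b in blobs(c,"black",z,60):
        if abs(b[2][1]+.32)<.1: print(z,b)
```

```text
top 29 [161.1, 211.0] [0.4483, 0.3394] [450.0, 338.2] [18.0, 18.0] 2.4
scene 90 [330.8, 172.0] [0.4619, 0.3353] [462.7, 335.9] [28.0, 65.0] 175.5
scene 96 [313.4, 178.6] [0.4591, 0.2655] [459.9, 266.1] [27.0, 68.0] 176.6
scene 100 [343.6, 188.0] [0.5438, 0.3293] [545.1, 329.8] [27.0, 67.0] 173.7
scene 105 [328.0, 194.4] [0.5419, 0.2676] [544.3, 268.0] [27.0, 67.0] 174.6
top 0.14 [array([ 0.5252, -0.3092]), np.float64(0.117)] [ 0.4241 -0.4234] [ 0.6338 -0.1965]
top 0.146 [array([ 0.5244, -0.3075]), np.float64(0.1165)] [ 0.4237 -0.4212] [ 0.6323 -0.1954]
scene 0.14 [array([ 0.5648, -0.311 ]), np.float64(0.1403)] [ 0.4247 -0.4249] [ 0.705  -0.2138]
scene 0.146 [array([ 0.5692, -0.311 ]), np.float64(0.1393)] [ 0.43  -0.424] [ 0.7083 -0.2144]
0.167 (170, [142.4, 239.3], [0.5347, -0.3191], [534.3, -318.9], [27.0, 52.0], 4.0)
0.167 (76, [199.9, 363.1], [0.8845, -0.3051], [884.5, -304.9], [18.0, 19.0], 108.6)
0.188 (169, [142.4, 239.2], [0.5509, -0.3184], [550.7, -318.5], [26.0, 51.0], 4.0)
0.188 (81, [199.9, 362.9], [0.8915, -0.3049], [891.7, -304.8], [18.0, 20.0], 176.5)
```

Run:
```python
from h import *
HSV["y2"]=((18,70,90),(36,255,255)); HSV["dark"]=((0,0,0),(180,255,70))
for n in ("scene","top"):
    c=read_camera(n); m=mask(c,"y2"); px=np.argwhere(m)[:,::-1]; w=cast(c,px,0)[:,:2]
    d=np.hypot(*(w-[.468,-.018]).T); w=w[(d>.09)&(d<.13)&(w[:,0]<.5)]
    A=np.c_[2*w,np.ones(len(w))]; s=np.linalg.lstsq(A,(w**2).sum(1),rcond=None)[0]; print(n,"pad",s[:2],np.sqrt(s[2]+s[:2]@s[:2]),len(w))
    for b in blobs(c,"dark",.188,20):
        if np.hypot(b[2][0]-.53,b[2][1]+.317)<.05: print("knob",b)
plan(([.55,.05,.25],down(60)),([.54,-.2,.25],down(20)),([.532,-.317,.2],down(0)))
print(get_obs()["q"].round(2))
```

```text
scene pad [ 0.45909607 -0.01550922] 0.107608626974658 344
knob (193, [142.3, 239.1], [0.5504, -0.3187], [550.1, -318.6], [28.0, 55.0], 4.0)
top pad [ 0.45187932 -0.0367135 ] 0.08679436220722739 98
knob (84, [358.4, 184.1], [0.5267, -0.3103], [527.7, -310.0], [26.0, 34.0], 134.3)
shift [-0.0214, -0.2801, -0.0603] turn [-0.1, -0.1, 26.6] | dist 0.287 ang 27
shift [-0.1163, -0.2215, 0.0] turn [0.0, 0.0, 40.0] | dist 0.250 ang 40
shift [-0.1072, -0.0475, 0.05] turn [0.0, 0.0, 20.0] | dist 0.127 ang 20
[-0.04  0.57 -0.86  1.62  0.46  1.17  0.5 ]
```

Emit:
arm_command --commands '[-0.02,-0.28,-0.06,0,0,26.5,0.85,-0.02,-0.28,-0.06,0,0,26.5,0.85,-0.02,-0.28,-0.06,0,0,26.5,0.85,-0.02,-0.28,-0.06,0,0,26.5,0.85,-0.02,-0.28,-0.06,0,0,26.5,0.85,-0.02,-0.28,-0.06,0,0,26.5,0.85,-0.02,-0.28,-0.06,0,0,26.5,0.85]'

```text
t: 18.4
eef_pos: [0.5499, 0.0434, 0.2508]
tool_rot: [0.001, 0.263, 0.965, -0.001]
contact_force: [0.9, -0.4, -0.2]
gripper_width: 0.851
grasp_force: 0.0
```

Emit:
arm_command --commands '[-0.116,-0.222,0,0,0,40,0.85,-0.116,-0.222,0,0,0,40,0.85,-0.116,-0.222,0,0,0,40,0.85,-0.116,-0.222,0,0,0,40,0.85,-0.116,-0.222,0,0,0,40,0.85,-0.116,-0.222,0,0,0,40,0.85,-0.116,-0.222,0,0,0,40,0.85]'

```text
t: 19.1
eef_pos: [0.5385, -0.2004, 0.2499]
tool_rot: [-0.001, 0.574, 0.819, 0.0]
contact_force: [0.8, 0.3, 0.4]
gripper_width: 0.849
grasp_force: 0.0
```

Emit:
arm_command --commands '[-0.107,-0.048,0.05,0,0,20,0.85,-0.107,-0.048,0.05,0,0,20,0.85,-0.107,-0.048,0.05,0,0,20,0.85,-0.107,-0.048,0.05,0,0,20,0.85,-0.107,-0.048,0.05,0,0,20,0.85,-0.107,-0.048,0.05,0,0,20,0.85]'

```text
t: 19.7
eef_pos: [0.5319, -0.3139, 0.2013]
tool_rot: [0.0, 0.705, 0.709, 0.001]
contact_force: [0.3, -0.2, 0.4]
gripper_width: 0.85
grasp_force: 0.0
```

Run:
```python
from h import *
c=read_camera("scene"); 
for b in blobs(c,"red",.146,200): print(b)
plan(([.532,-.318,.133],down(0)))
cv2.imwrite("pics/s6.png",cv2.resize(c["img"][120:320,60:300],None,fx=3,fy=3,interpolation=cv2.INTER_CUBIC)[:,:,::-1])
```

```text
(5399, [148.8, 257.6], [0.5774, -0.3207], [566.7, -310.3], [206.0, 271.0], 16.8)
shift [-0.0039, 0.0001, 0.0685] turn [0.1, -0.0, 0.3] | dist 0.069 ang 0
```

View pics/s6.png

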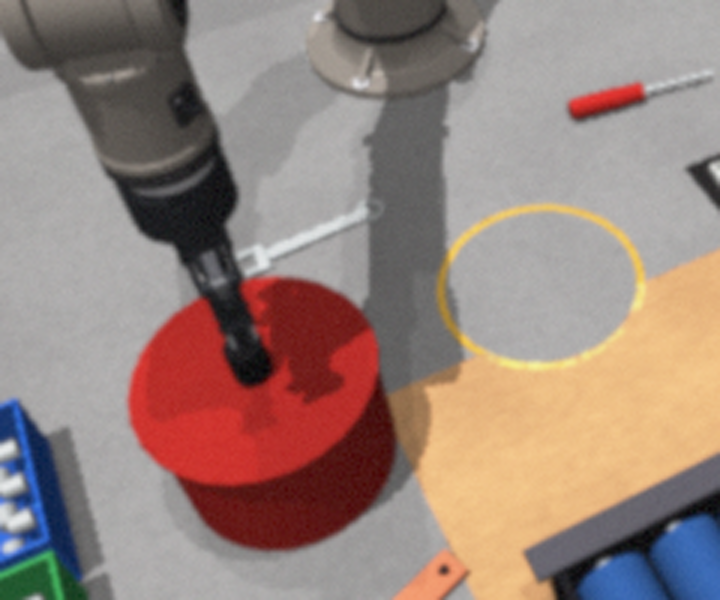

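Emit:
arm_command --commands '[-0.004,0,0.03,0,0,0,0.85,-0.004,0,0.055,0,0,0,0.85,-0.004,0,0.065,0,0,0,0.85,-0.004,0,0.068,0,0,0,0.85,-0.004,0,0.068,0,0,0,0.85,-0.004,0,0.068,0,0,0,0,-0.004,0,0.068,0,0,0,0,-0.004,0,0.068,0,0,0,0]' --force 60

```text
t: 20.55
eef_pos: [0.5312, -0.3211, 0.134]
tool_rot: [0.001, 0.707, 0.708, 0.0]
contact_force: [-2.1, 0.4, 0.6]
gripper_width: 0.378
grasp_force: 59.5
```

Emit:
arm_command --commands '[0,0,0,0,0,0,0,0,0,0,0,0,0,0,0,0,0,0,0,0,0]'

```text
t: 20.85
eef_pos: [0.5312, -0.3211, 0.134]
tool_rot: [0.001, 0.707, 0.708, 0.0]
contact_force: [-0.7, 1.4, 5.6]
gripper_width: 0.381
grasp_force: 59.7
```

Run:
```python
from h import *
plan(([.531,-.321,.2],down(0)),([.461,-.016,.17],down(20)),([.461,-.016,.005],down(20)))
```

```text
shift [0.0, -0.0001, -0.066] turn [0.1, 0.1, 0.1] | dist 0.066 ang 0
shift [0.305, -0.07, 0.03] turn [0.0, 0.0, -20.0] | dist 0.314 ang 20
shift [0.0, 0.0, 0.165] turn [0.0, 0.0, 0.0] | dist 0.165 ang 0
```

Emit:
arm_command --commands '[0,0,-0.02,0,0,0,0,0,0,-0.045,0,0,0,0,0,0,-0.066,0,0,0,0,0,0,-0.066,0,0,0,0]'

```text
t: 21.25
eef_pos: [0.532, -0.3215, 0.2015]
tool_rot: [0.002, 0.707, 0.707, 0.001]
contact_force: [0.7, -0.3, -2.1]
gripper_width: 0.377
grasp_force: 59.9
```

Emit:
arm_command --commands '[0.04,-0.009,0,0,0,-2.5,0,0.085,-0.019,0,0,0,-5,0,0.13,-0.03,0,0,0,-8,0,0.175,-0.04,0.01,0,0,-11,0,0.22,-0.05,0.02,0,0,-14,0,0.265,-0.06,0.03,0,0,-17,0,0.305,-0.07,0.03,0,0,-20,0,0.305,-0.07,0.03,0,0,-20,0]'

```text
t: 22.05
eef_pos: [0.4575, -0.01, 0.1676]
tool_rot: [-0.001, 0.569, 0.822, 0.0]
contact_force: [0.7, -0.1, -2.1]
gripper_width: 0.38
grasp_force: 60.0
```

Emit:
arm_command --commands '[0,0,0.04,0,0,0,0,0,0,0.08,0,0,0,0,0,0,0.12,0,0,0,0,0,0,0.145,0,0,0,0,0,0,0.158,0,0,0,0,0,0,0.163,0,0,0,0,0,0,0.165,0,0,0,0,0,0,0.165,0,0,0,0]'

```text
t: 22.85
eef_pos: [0.4605, -0.0159, 0.0046]
tool_rot: [0.001, 0.573, 0.819, 0.0]
contact_force: [0.0, 1.1, -1.1]
gripper_width: 0.38
grasp_force: 60.0
```

Emit:
arm_command --commands '[0,0,0.001,0,0,0,0,0,0,0.001,0,0,0,0.85,0,0,0.001,0,0,0,0.85,0,0,0.001,0,0,0,0.85,0,0,-0.04,0,0,0,0.85,0,0,-0.09,0,0,0,0.85,0,0,-0.14,0,0,0,0.85,0,0,-0.2,0,0,0,0.85]'

```text
t: 23.65
eef_pos: [0.4596, -0.0157, 0.1957]
tool_rot: [-0.0, 0.573, 0.82, 0.0]
contact_force: [0.9, -1.1, 0.9]
gripper_width: 0.848
grasp_force: 0.0
```

```bash
cat >> h.py <<'E'
def T4(p,Rm):
    T=np.eye(4); T[:3,:3]=Rm.as_matrix(); T[:3,3]=p; return T
TR0=T4([.4905,.3025,.003],R.from_euler("z",-3.4,degrees=True))
CAN=np.array([.532,-.319])
def tray_at(lip,head,tilt):
    """tray pose with lip (floor top middle) at lip, heading deg, tilt deg (front down)"""
    Rm=R.from_euler("z",head,degrees=True)*R.from_euler("y",tilt,degrees=True)
    return T4(np.array(lip)-Rm.apply([.1,0,.004]),Rm)
def tool_for(Tt,Tg):
    M=Tt@np.linalg.inv(TR0)@Tg; return M[:3,3],R.from_matrix(M[:3,:3])
E
python3 - <<'E'
from h import *
Tg=T4([.4166,.3069,.02],down(-3.4))
for head in (-90,-75,-60,-45,-31):
    d=np.array([np.cos(np.radians(head)),np.sin(np.radians(head))])
    for tilt in (0,35):
        p,Rt=tool_for(tray_at([*(CAN-.05*d),.16],head,tilt),Tg); print(head,tilt,p.round(3),np.hypot(*p[:2]).round(3))
d=np.array([np.cos(np.radians(-60)),np.sin(np.radians(-60))])
a=tool_for(tray_at([*(CAN-.05*d),.20],-60,0),Tg); b=tool_for(tray_at([*(CAN-.05*d),.16],-60,35),Tg)
plan(a,b)
print(get_obs()["q"].round(2))
E
```

```text
-90 0 [ 0.532 -0.095  0.173] 0.54
-90 35 [ 0.532 -0.134  0.27 ] 0.549
-75 0 [ 0.474 -0.103  0.173] 0.485
-75 35 [ 0.484 -0.14   0.27 ] 0.504
-60 0 [ 0.42  -0.125  0.173] 0.438
-60 35 [ 0.439 -0.159  0.27 ] 0.467
-45 0 [ 0.374 -0.161  0.173] 0.407
-45 35 [ 0.401 -0.188  0.27 ] 0.443
-31 0 [ 0.34  -0.204  0.173] 0.396
-31 35 [ 0.373 -0.224  0.27 ] 0.435
shift [-0.089, -0.0748, -0.0173] turn [-0.0, -0.0, 80.1] | dist 0.118 ang 80
shift [0.0, 0.0389, -0.0575] turn [35.0, 0.0, 0.0] | dist 0.069 ang 35
[ 0.53  0.19 -0.7   2.02  0.15  0.98  0.11]
```

Run:
```python
from h import *
d=np.array([np.cos(np.radians(-75)),np.sin(np.radians(-75))])
Tg=T4([.4166,.3069,.02],down(-3.4))
a=tool_for(tray_at([*(CAN-.05*d),.22],-30,0),Tg)
a=([.47,-.08,.24],down(-30)); e=tool_for(tray_at([*(CAN-.05*d),.22],-75,0),Tg);b=tool_for(tray_at([*(CAN-.05*d),.16],-75,38),Tg)
plan(a,e,b)
```

```text
shift [-0.064, -0.0123, -0.0443] turn [-0.0, -0.0, 50.1] | dist 0.079 ang 50
shift [-0.0176, 0.0148, 0.007] turn [0.0, 0.0, 45.0] | dist 0.024 ang 45
shift [-0.0, 0.0449, -0.0444] turn [38.0, 0.0, 0.0] | dist 0.063 ang 38
```

Emit:
arm_command --commands '[-0.064,-0.012,-0.044,0,0,50,0.85,-0.064,-0.012,-0.044,0,0,50,0.85,-0.064,-0.012,-0.044,0,0,50,0.85,-0.064,-0.012,-0.044,0,0,50,0.85,-0.064,-0.012,-0.044,0,0,50,0.85,-0.064,-0.012,-0.044,0,0,50,0.85,-0.064,-0.012,-0.044,0,0,50,0.85]'

```text
t: 24.35
eef_pos: [0.4706, -0.0801, 0.2378]
tool_rot: [0.0, 0.866, 0.5, 0.0]
contact_force: [-0.3, -0.7, 0.0]
gripper_width: 0.853
grasp_force: 0.0
```

Emit:
arm_command --commands '[-0.018,0.015,0.007,0,0,45,0.85,-0.018,0.015,0.007,0,0,45,0.85,-0.018,0.015,0.007,0,0,45,0.85,-0.018,0.015,0.007,0,0,45,0.85,-0.018,0.015,0.007,0,0,45,0.85,-0.018,0.015,0.007,0,0,45,0.85]'

```text
t: 24.95
eef_pos: [0.4746, -0.1031, 0.2307]
tool_rot: [0.0, 0.991, 0.131, -0.0]
contact_force: [-0.4, -0.7, -0.7]
gripper_width: 0.849
grasp_force: 0.0
```

Emit:
arm_command --commands '[0,0.045,-0.044,38,0,0,0.85,0,0.045,-0.044,38,0,0,0.85,0,0.045,-0.044,38,0,0,0.85,0,0.045,-0.044,38,0,0,0.85,0,0.045,-0.044,38,0,0,0.85,0,0.045,-0.044,38,0,0,0.85,0,0.045,-0.044,38,0,0,0.85]'

```text
t: 25.65
eef_pos: [0.4865, -0.1463, 0.2746]
tool_rot: [-0.322, 0.937, 0.125, -0.042]
contact_force: [-0.5, 1.1, 0.7]
gripper_width: 0.852
grasp_force: 0.0
```

Run:
```python
from h import *
print(get_obs()["q"].round(2))
d=np.array([np.cos(np.radians(-75)),np.sin(np.radians(-75))])
Tg=T4([.4166,.3069,.02],down(-3.4))
plan(tool_for(tray_at([*(CAN-.05*d),.16],-75,38),Tg))
o=get_obs()
for n in ("top","scene"):
    c=read_camera(n); cv2.imwrite(f"pics/{n}7.png",c["img"][:,:,::-1]); print(proj(c,[o["eef_pos"]]).round(1))
```

```text
[ 0.77  0.47 -0.39  1.6  -0.34  1.53 -0.84]
shift [-0.0007, -0.0022, -0.0019] turn [0.0, 0.1, 0.2] | dist 0.003 ang 0
[[310.  192.7]]
[[192.5 174.1]]
```

View pics/scene7.png

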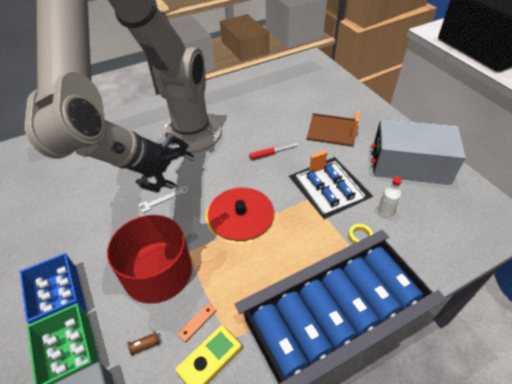

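Run:
```python
from h import *
HSV["or2"]=((5,120,60),(22,255,255)); HSV["red"]=((0,120,40),(8,255,255))
for n in ("scene","top"):
    c=read_camera(n)
    for z in (.045,.088):
        for b in blobs(c,"or2",z,15):
            if np.hypot(b[2][0]-.42,b[2][1]-.305)<.1: print(n,z,b)
    k=cv2.findContours(mask(c,"red"),cv2.RETR_EXTERNAL,cv2.CHAIN_APPROX_NONE)[0]
    for q in k:
        w=cast(c,q.reshape(-1,2),.14)[:,:2]
        if cv2.contourArea(q)>800 and abs(w[:,1].mean()+.32)<.1:
            print(n,"can",w.min(0).round(4),w.max(0).round(4))
            if n=="top": s=w[(w[:,1]<-.33)|(w[:,0]>.56)]
            else: s=w[(w[:,0]<.50)]
            A=np.c_[2*s,np.ones(len(s))]; f=np.linalg.lstsq(A,(s**2).sum(1),rcond=None)[0]; print("fit",f[:2].round(4),np.sqrt(f[2]+f[:2]@f[:2]).round(4),len(s))
        w=cast(c,q.reshape(-1,2),.016)[:,:2]
        if cv2.contourArea(q)>800 and abs(w[:,1].mean()+.01)<.1: print(n,"lid",w.min(0).round(4),w.max(0).round(4),cv2.minEnclosingCircle(w.astype(np.float32)))
plan(([.47,-.05,.25],down(-60)),([.44,.15,.25],down(-30)),([.4166,.3069,.15],down(-3.4)),([.4166,.3069,.018],down(-3.4)))
```

```text
scene 0.045 (261, [318.0, 161.0], [0.4156, 0.3107], [413.1, 313.1], [54.0, 104.0], 140.3)
scene 0.088 (261, [318.0, 161.0], [0.4504, 0.2821], [448.0, 284.4], [52.0, 99.0], 140.3)
scene can [ 0.4349 -0.4146] [ 0.7042 -0.2185]
fit [ 0.5312 -0.3184] 0.0941 80
scene lid [ 0.3607 -0.12  ] [0.5719 0.089 ] ((0.4663086235523224, -0.015706224367022514), 0.10661660879850388)
top 0.045 (76, [167.2, 219.8], [0.4162, 0.3111], [416.6, 310.0], [14.0, 67.0], 84.4)
top 0.088 (76, [167.2, 219.8], [0.414, 0.3015], [414.3, 300.5], [14.0, 65.0], 84.4)
top can [ 0.4269 -0.4101] [ 0.5322 -0.1965]
fit [ 0.4865 -0.3668] 0.0444 65
top lid [ 0.3577 -0.1162] [0.5641 0.0896] ((0.4605351984500885, -0.0130494125187397), 0.10515369474887848)
shift [0.009, -0.0603, 0.0796] turn [-37.6, -5.0, -14.2] | dist 0.100 ang 41
shift [0.074, -0.1882, 0.0] turn [0.0, 0.0, -30.0] | dist 0.202 ang 30
shift [0.1242, -0.0987, 0.1] turn [0.0, 0.0, -26.6] | dist 0.188 ang 27
shift [0.0, 0.0, 0.132] turn [0.0, 0.0, 0.0] | dist 0.132 ang 0
```

Emit:
arm_command --commands '[0.009,-0.06,0.08,-37.5,-5,-14,0.85,0.009,-0.06,0.08,-37.5,-5,-14,0.85,0.009,-0.06,0.08,-37.5,-5,-14,0.85,0.009,-0.06,0.08,-37.5,-5,-14,0.85,0.009,-0.06,0.08,-37.5,-5,-14,0.85,0.009,-0.06,0.08,-37.5,-5,-14,0.85,0.009,-0.06,0.08,-37.5,-5,-14,0.85]'

```text
t: 26.55
eef_pos: [0.4699, -0.0505, 0.2494]
tool_rot: [-0.002, 0.966, 0.257, -0.001]
contact_force: [0.3, -0.8, -1.0]
gripper_width: 0.852
grasp_force: 0.0
```

Emit:
arm_command --commands '[0.074,-0.188,0,0,0,-30,0.85,0.074,-0.188,0,0,0,-30,0.85,0.074,-0.188,0,0,0,-30,0.85,0.074,-0.188,0,0,0,-30,0.85,0.074,-0.188,0,0,0,-30,0.85,0.074,-0.188,0,0,0,-30,0.85]'

```text
t: 27.15
eef_pos: [0.4416, 0.1489, 0.2493]
tool_rot: [-0.003, 0.868, 0.497, -0.001]
contact_force: [-0.6, 0.1, 0.7]
gripper_width: 0.848
grasp_force: 0.0
```

Emit:
arm_command --commands '[0.124,-0.099,0.1,0,0,-26.5,0.85,0.124,-0.099,0.1,0,0,-26.5,0.85,0.124,-0.099,0.1,0,0,-26.5,0.85,0.124,-0.099,0.1,0,0,-26.5,0.85,0.124,-0.099,0.1,0,0,-26.5,0.85,0.124,-0.099,0.1,0,0,-26.5,0.85,0.124,-0.099,0.1,0,0,-26.5,0.85]'

```text
t: 27.85
eef_pos: [0.4197, 0.3038, 0.1502]
tool_rot: [-0.002, 0.732, 0.681, -0.001]
contact_force: [0.7, 0.5, 0.2]
gripper_width: 0.851
grasp_force: 0.0
```

Run:
```python
from h import *
plan(([.4155,.305,.018],down(-3.4)))
print(get_obs()["q"].round(2))
cells(10)
a=read_camera("scene")["img"][60:230,250:400]; b=read_camera("top")["img"][120:250,120:250]
h=170*3; b=cv2.resize(b,(390,390)); b=cv2.copyMakeBorder(b,0,h-390,0,0,0)
cv2.imwrite("pics/s8.png",np.hstack([cv2.resize(a,None,fx=2.7,fy=3),b])[:,:,::-1][:600,:800])
```

```text
shift [0.0006, -0.0037, 0.1322] turn [-0.3, -0.1, -0.7] | dist 0.132 ang 1
[-0.09  0.39 -0.8   1.94  0.33  0.95 -1.12]
top 78 [182.1, 183.9] [0.5461, 0.2687] [549.3, 269.2] [21.0, 58.0] 2.0
top 69 [156.9, 183.9] [0.5447, 0.3585] [546.4, 359.8] [22.0, 48.0] 176.9
top 29 [163.8, 200.9] [0.4841, 0.3315] [481.3, 329.8] [13.0, 37.0] 20.6
top 80 [181.7, 207.2] [0.4628, 0.2671] [466.8, 266.3] [21.0, 57.0] 2.1
scene 88 [330.9, 171.8] [0.4615, 0.3357] [462.7, 336.8] [27.0, 66.0] 175.5
scene 93 [313.4, 178.6] [0.4591, 0.2653] [460.5, 266.3] [28.0, 67.0] 177.3
scene 122 [349.4, 182.5] [0.5331, 0.361] [535.3, 362.9] [35.0, 67.0] 178.0
scene 105 [328.1, 194.5] [0.5424, 0.2677] [544.2, 268.4] [27.0, 67.0] 175.4
```

View pics/s8.png

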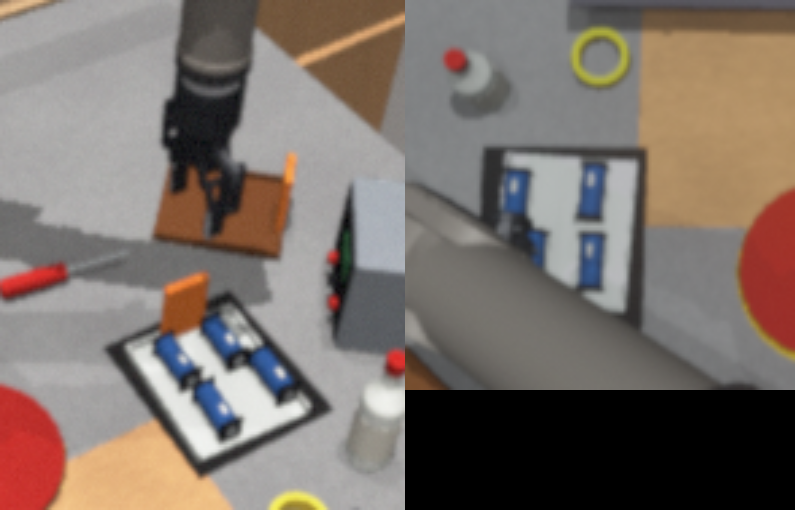

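Run:
```python
from h import *
a,b=read_camera("scene"),read_camera("top")
def tri(u,v):
    A=[];y=[]
    for c,p in ((a,u),(b,v)):
        q=cast(c,[p],0)[0]; o=c["pose"][:3,3]; d=(q-o)/np.linalg.norm(q-o); M=np.eye(3)-np.outer(d,d); A.append(M); y.append(M@o)
    return np.linalg.lstsq(np.vstack(A),np.hstack(y),rcond=None)[0].round(4)
print("moved",tri([349.4,182.5],[156.9,183.9]),"ref",tri([328.1,194.5],[182.1,183.9]),tri([313.4,178.6],[181.7,207.2]))
cv2.imwrite("pics/s9.png",cv2.resize(a["img"][150:225,290:390],None,fx=7,fy=7,interpolation=cv2.INTER_CUBIC)[:,:,::-1])
```

```text
moved [0.5421 0.3538 0.0329] ref [0.5449 0.267  0.0232] [0.4616 0.2653 0.0226]
```

View pics/s9.png

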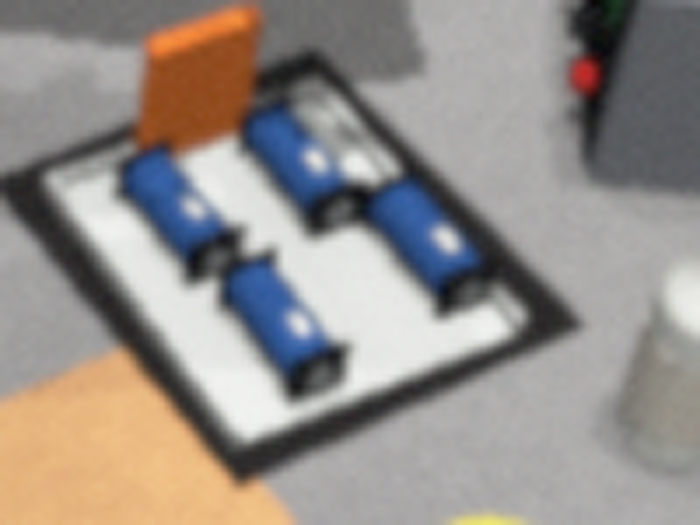

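Run:
```python
from h import *
plan(([.48,.33,.15],down(45)),([.542,.355,.1],down(86.6)),([.542,.355,-.004],down(86.6)))
```

```text
shift [0.0286, 0.0596, 0.0005] turn [-0.1, -0.3, -48.9] | dist 0.066 ang 49
shift [-0.0262, 0.0615, 0.05] turn [0.0, 0.0, -41.6] | dist 0.083 ang 42
shift [0.0, 0.0, 0.104] turn [0.0, 0.0, 0.0] | dist 0.104 ang 0
```

Emit:
arm_command --commands '[0.028,0.06,0,0,0,-49,0.6,0.028,0.06,0,0,0,-49,0.6,0.028,0.06,0,0,0,-49,0.6,0.028,0.06,0,0,0,-49,0.6,0.028,0.06,0,0,0,-49,0.6,0.028,0.06,0,0,0,-49,0.6,0.028,0.06,0,0,0,-49,0.6]'

```text
t: 28.85
eef_pos: [0.4799, 0.3298, 0.1499]
tool_rot: [-0.003, 0.381, 0.924, 0.001]
contact_force: [0.6, 0.3, 0.1]
gripper_width: 0.599
grasp_force: 0.0
```

Emit:
arm_command --commands '[-0.026,0.062,0.05,0,0,-41.5,0.6,-0.026,0.062,0.05,0,0,-41.5,0.6,-0.026,0.062,0.05,0,0,-41.5,0.6,-0.026,0.062,0.05,0,0,-41.5,0.6,-0.026,0.062,0.05,0,0,-41.5,0.6,-0.026,0.062,0.05,0,0,-41.5,0.6,-0.026,0.062,0.05,0,0,-41.5,0.6]'

```text
t: 29.55
eef_pos: [0.5417, 0.3558, 0.0997]
tool_rot: [-0.002, 0.032, 0.999, 0.002]
contact_force: [-0.2, 0.3, -0.2]
gripper_width: 0.599
grasp_force: 0.0
```

Run:
```python
from h import *
cells(10)
plan(([.542,.355,-.004],down(86.6)))
```

```text
top 88 [162.1, 205.7] [0.467, 0.3368] [469.6, 337.3] [21.0, 57.0] 2.3
top 65 [181.6, 208.9] [0.4565, 0.2674] [459.8, 267.8] [18.0, 43.0] 2.0
scene 92 [330.9, 171.9] [0.4618, 0.3358] [462.0, 336.0] [28.0, 67.0] 175.5
scene 96 [313.6, 178.6] [0.4594, 0.2657] [460.5, 266.3] [28.0, 67.0] 177.3
scene 118 [349.7, 182.8] [0.5346, 0.3612] [536.0, 362.8] [35.0, 68.0] 178.0
scene 107 [328.0, 194.4] [0.5419, 0.2678] [544.2, 268.4] [27.0, 67.0] 175.4
shift [-0.0008, -0.0012, 0.1039] turn [0.2, -0.2, -0.1] | dist 0.104 ang 0
```

Emit:
arm_command --commands '[0,0,0.05,0,0,0,0.6,0,0,0.085,0,0,0,0.6,0,0,0.098,0,0,0,0.6,0,0,0.104,0,0,0,0.6,0,0,0.104,0,0,0,0.6]'

```text
t: 30.15
eef_pos: [0.5413, 0.3569, -0.0037]
tool_rot: [-0.002, 0.029, 1.0, 0.002]
contact_force: [-1.6, -0.9, 0.7]
gripper_width: 0.599
grasp_force: 0.0
```

Emit:
arm_command --commands '[0,0,0,0,0,0,0.2,0,0,0,0,0,0,0.2,0,0,0,0,0,0,0.2,0,0,0,0,0,0,0.2]' --force 30

```text
t: 30.55
eef_pos: [0.5422, 0.3578, -0.0021]
tool_rot: [-0.001, 0.029, 1.0, 0.003]
contact_force: [-0.0, 0.9, 6.1]
gripper_width: 0.343
grasp_force: 31.0
```

Emit:
arm_command --commands '[0,0,-0.02,0,0,0,0,0,0,-0.04,0,0,0,0,0,-0.01,-0.04,0,0,0,0,-0.003,-0.028,-0.04,0,0,0,0,-0.003,-0.028,-0.04,0,0,0,0,-0.003,-0.028,-0.04,0,0,0,0]' --force 50

```text
t: 31.15
eef_pos: [0.5429, 0.3273, 0.0357]
tool_rot: [-0.002, 0.03, 1.0, 0.002]
contact_force: [-0.5, -0.4, -0.9]
gripper_width: 0.336
grasp_force: 49.6
```

Run:
```python
from h import *
cells(10,z=.06)
plan(([.546,.330,-.009],down(86.6)))
```

```text
top 10 [162.1, 190.6] [0.5157, 0.3295] [516.1, 328.1] [3.0, 17.0] 90.7
top 80 [162.2, 206.6] [0.4603, 0.327] [462.5, 327.6] [21.0, 55.0] 2.3
top 85 [181.7, 206.6] [0.461, 0.2598] [463.3, 259.4] [21.0, 55.0] 0.7
scene 88 [330.5, 171.2] [0.4883, 0.3095] [490.3, 309.4] [28.0, 59.0] 174.5
scene 97 [313.6, 178.6] [0.4893, 0.2419] [490.1, 242.3] [26.0, 64.0] 177.3
scene 31 [346.7, 183.7] [0.5597, 0.3224] [557.8, 322.4] [19.0, 26.0] 102.7
scene 106 [328.0, 194.4] [0.568, 0.2436] [570.3, 244.2] [26.0, 64.0] 175.4
shift [-0.0038, 0.0014, 0.0447] turn [0.2, -0.3, 0.1] | dist 0.045 ang 0
```

Emit:
arm_command --commands '[-0.004,0.001,0.03,0,0,0,0,-0.004,0.001,0.04,0,0,0,0,-0.004,0.001,0.043,0,0,0,0,-0.004,0.001,0.043,0,0,0,0]'

```text
t: 31.65
eef_pos: [0.5465, 0.3295, -0.0029]
tool_rot: [-0.001, 0.029, 1.0, 0.0]
contact_force: [-8.4, -11.4, 34.9]
gripper_width: 0.329
grasp_force: 55.3
```

Emit:
arm_command --commands '[0,0,0.001,0,0,0,0.5,0,0,0.001,0,0,0,0.5,0,0,0.001,0,0,0,0.5,0,0,-0.04,0,0,0,0.5,0,0,-0.09,0,0,0,0.6,0,0,-0.14,0,0,0,0.8,0,0,-0.16,0,0,0,0.8,0,0,-0.16,0,0,0,0.8]'

```text
t: 32.45
eef_pos: [0.5484, 0.3303, 0.156]
tool_rot: [-0.0, 0.029, 1.0, 0.003]
contact_force: [-0.1, 0.4, -0.8]
gripper_width: 0.798
grasp_force: 0.0
```

Run:
```python
from h import *
cells(10)
plan(([.48,.325,.15],down(45)),([.416,.305,.14],down(-3.4)),([.416,.305,.018],down(-3.4)))
```

```text
top 87 [162.1, 205.8] [0.4668, 0.3367] [469.6, 337.3] [21.0, 57.0] 2.3
top 65 [181.6, 208.9] [0.4565, 0.2674] [459.8, 267.8] [18.0, 43.0] 2.0
scene 90 [330.8, 171.8] [0.4613, 0.3357] [462.0, 336.0] [28.0, 67.0] 175.5
scene 92 [313.4, 178.5] [0.4588, 0.2655] [459.8, 266.1] [27.0, 66.0] 176.6
scene 101 [342.1, 187.2] [0.5382, 0.3272] [539.6, 327.6] [27.0, 67.0] 176.2
scene 104 [328.0, 194.4] [0.5418, 0.2679] [543.1, 268.4] [27.0, 65.0] 175.4
shift [0.0667, -0.0069, 0.0021] turn [0.0, -0.3, 41.7] | dist 0.067 ang 42
shift [0.0311, -0.0594, 0.01] turn [0.0, 0.0, 48.4] | dist 0.068 ang 48
shift [0.0, 0.0, 0.122] turn [0.0, 0.0, 0.0] | dist 0.122 ang 0
```

Emit:
arm_command --commands '[0.067,-0.007,0,0,0,41.5,0.85,0.067,-0.007,0,0,0,41.5,0.85,0.067,-0.007,0,0,0,41.5,0.85,0.067,-0.007,0,0,0,41.5,0.85,0.067,-0.007,0,0,0,41.5,0.85,0.067,-0.007,0,0,0,41.5,0.85,0.067,-0.007,0,0,0,41.5,0.85]'

```text
t: 33.25
eef_pos: [0.4794, 0.3246, 0.1514]
tool_rot: [-0.003, 0.38, 0.925, -0.0]
contact_force: [0.4, 0.4, -0.4]
gripper_width: 0.851
grasp_force: 0.0
```

Emit:
arm_command --commands '[0.031,-0.06,0.01,0,0,48.5,0.85,0.031,-0.06,0.01,0,0,48.5,0.85,0.031,-0.06,0.01,0,0,48.5,0.85,0.031,-0.06,0.01,0,0,48.5,0.85,0.031,-0.06,0.01,0,0,48.5,0.85,0.031,-0.06,0.01,0,0,48.5,0.85,0.031,-0.06,0.01,0,0,48.5,0.85]'

```text
t: 33.95
eef_pos: [0.4153, 0.3044, 0.1425]
tool_rot: [-0.003, 0.727, 0.687, -0.001]
contact_force: [0.3, 0.6, -0.7]
gripper_width: 0.849
grasp_force: 0.0
```

Run:
```python
from h import *
cells(10)
plan(([.416,.305,.018],down(-3.4)))
```

```text
top 78 [182.1, 183.9] [0.5461, 0.2686] [549.2, 269.2] [21.0, 58.0] 2.0
top 86 [165.3, 184.9] [0.5416, 0.3283] [544.9, 328.9] [22.0, 58.0] 177.1
top 28 [163.8, 201.2] [0.483, 0.3316] [478.5, 334.1] [14.0, 32.0] 2.3
top 84 [181.7, 206.8] [0.4641, 0.2671] [466.9, 266.8] [21.0, 57.0] 0.7
scene 91 [330.6, 171.7] [0.4606, 0.3355] [462.0, 336.0] [28.0, 67.0] 175.5
scene 94 [313.4, 178.6] [0.4591, 0.2653] [460.5, 266.1] [27.0, 67.0] 176.6
scene 104 [342.1, 186.9] [0.5373, 0.3277] [538.3, 327.8] [29.0, 68.0] 173.7
scene 108 [328.1, 194.5] [0.5422, 0.2678] [544.2, 268.4] [27.0, 67.0] 175.4
shift [0.0002, 0.0013, 0.1246] turn [-0.3, -0.2, 0.3] | dist 0.125 ang 0
```

Emit:
arm_command --commands '[0,0.001,0.05,-0.3,-0.2,0,0.85,0,0.001,0.09,-0.3,-0.2,0,0.85,0,0.001,0.115,-0.3,-0.2,0,0.85,0,0.001,0.124,-0.3,-0.2,0,0.85,0,0.001,0.124,-0.3,-0.2,0,0.85]'

```text
t: 34.55
eef_pos: [0.4153, 0.3047, 0.0182]
tool_rot: [-0.0, 0.727, 0.687, -0.001]
contact_force: [-0.2, -0.0, 0.1]
gripper_width: 0.849
grasp_force: 0.0
```

Emit:
arm_command --commands '[0,0,0,0,0,0,0.25,0,0,0,0,0,0,0.2,0,0,0,0,0,0,0.15,0,0,0,0,0,0,0.1,0,0,0,0,0,0,0,0,0,0,0,0,0,0]' --force 20

```text
t: 35.15
eef_pos: [0.4172, 0.3054, 0.02]
tool_rot: [0.001, 0.728, 0.686, 0.001]
contact_force: [2.0, -1.5, 7.5]
gripper_width: 0.135
grasp_force: 24.7
```

Emit:
arm_command --commands '[0,0,0,0,0,0,0,0,0,0,0,0,0,0,0,0,0,0,0,0,0,0,0,0,0,0,0,0]' --force 110

```text
t: 35.55
eef_pos: [0.4172, 0.3055, 0.0202]
tool_rot: [0.001, 0.728, 0.686, 0.001]
contact_force: [1.6, -1.0, 8.3]
gripper_width: 0.125
grasp_force: 107.7
```

Run:
```python
from h import *
cells(10)
HSV["white"]=((0,0,150),(180,45,255))
for b in blobs(read_camera("top"),"white",.012,300,3): print(b)
```

```text
top 80 [182.0, 184.1] [0.5454, 0.2689] [549.2, 269.2] [21.0, 58.0] 2.0
top 87 [165.4, 184.9] [0.5417, 0.3283] [544.7, 328.8] [22.0, 59.0] 176.6
top 38 [182.0, 203.2] [0.4767, 0.2665] [475.7, 268.4] [18.0, 32.0] 2.0
scene 89 [330.6, 171.5] [0.4597, 0.3358] [461.3, 336.1] [29.0, 69.0] 174.7
scene 91 [313.4, 178.4] [0.4581, 0.2658] [459.9, 266.4] [28.0, 68.0] 177.3
scene 102 [342.0, 187.0] [0.5375, 0.3272] [538.4, 327.6] [27.0, 70.0] 176.2
scene 103 [327.8, 194.2] [0.5407, 0.2676] [541.8, 267.9] [27.0, 65.0] 173.6
(386, [45.1, 170.1], [0.5916, 0.767], [581.3, 755.8], [82.0, 127.0], 51.5)
(445, [94.6, 178.1], [0.5647, 0.586], [555.9, 611.7], [103.0, 149.0], 50.6)
(865, [175.9, 188.2], [0.5314, 0.292], [521.5, 300.7], [134.0, 156.0], 86.4)
```

```bash
cat >> h.py <<'E'
TG=T4([.4172,.3055,.0202],down(-3.4))
def dump(lipback,z,head,tilt):
    d=np.array([np.cos(np.radians(head)),np.sin(np.radians(head))]); return tool_for(tray_at([*(CAN-lipback*d),z],head,tilt),TG)
E
python3 - <<'E'
from h import *
D=dump(.05,.21,-75,0); print(D[0])
A=np.array([.4172,.3055,.235])
plan((A,down(-3.4)),(A+(D[0]-A)/3,down(-27)),(A+(D[0]-A)*2/3,down(-51)),D)
E
```

```text
[ 0.4728867  -0.10361157  0.2232    ]
shift [0.0002, 0.0006, -0.2148] turn [0.1, -0.0, 0.0] | dist 0.215 ang 0
shift [-0.135, 0.0266, 0.0039] turn [0.0, 0.0, 23.6] | dist 0.138 ang 24
shift [-0.1131, 0.0784, 0.0039] turn [0.0, 0.0, 24.0] | dist 0.138 ang 24
shift [-0.0714, 0.1177, 0.0039] turn [0.0, 0.0, 24.0] | dist 0.138 ang 24
```

Emit:
arm_command --commands '[0,0,-0.005,0,0,0,0,0,0,-0.015,0,0,0,0,0,0,-0.03,0,0,0,0,0,0,-0.05,0,0,0,0,0,0,-0.07,0,0,0,0,0,0,-0.09,0,0,0,0,0,0,-0.11,0,0,0,0,0,0,-0.13,0,0,0,0]'

```text
t: 36.5
eef_pos: [0.4152, 0.3048, 0.1506]
tool_rot: [0.0, 0.727, 0.686, -0.0]
contact_force: [-0.6, 0.5, -6.2]
gripper_width: 0.129
grasp_force: 107.6
```

Run:
```python
from h import *
cells(10,z=.15)
D=dump(.05,.21,-75,0)
A=np.array([.4172,.3055,.235])
plan((A,down(-3.4)))
```

```text
top 105 [175.0, 178.4] [0.5441, 0.2681] [546.9, 268.5] [22.0, 57.0] 175.8
top 110 [156.5, 179.5] [0.5399, 0.3275] [541.7, 328.1] [23.0, 60.0] 176.3
top 110 [174.5, 204.2] [0.4605, 0.2664] [461.4, 266.6] [22.0, 58.0] 2.1
scene 100 [335.6, 142.0] [0.4552, 0.3389] [457.3, 338.8] [29.0, 71.0] 172.3
scene 105 [316.9, 148.7] [0.4523, 0.2689] [454.6, 269.8] [28.0, 70.0] 175.6
scene 121 [348.0, 157.3] [0.5319, 0.3306] [534.6, 331.3] [29.0, 70.0] 175.9
scene 122 [333.0, 165.0] [0.537, 0.2707] [539.0, 271.3] [27.0, 70.0] 173.1
shift [-0.0008, 0.0007, -0.0828] turn [0.3, -0.2, 0.1] | dist 0.083 ang 0
```

Emit:
arm_command --commands '[0,0,-0.015,0,0,0,0,0,0,-0.03,0,0,0,0,0,0,-0.048,0,0,0,0,0,0,-0.065,0,0,0,0,0,0,-0.078,0,0,0,0,0,0,-0.084,0,0,0,0,0,0,-0.084,0,0,0,0]'

```text
t: 37.3
eef_pos: [0.4162, 0.3054, 0.2338]
tool_rot: [0.0, 0.727, 0.686, 0.001]
contact_force: [-0.5, 0.2, -7.5]
gripper_width: 0.121
grasp_force: 108.5
```

Emit:
arm_command --commands '[-0.006,0.001,0,0,0,1,0,-0.018,0.003,0,0,0,3,0,-0.034,0.006,0.001,0,0,6,0,-0.053,0.01,0.001,0,0,9.5,0,-0.073,0.014,0.002,0,0,13,0,-0.094,0.018,0.003,0,0,16.5,0,-0.115,0.022,0.003,0,0,20,0,-0.135,0.027,0.004,0,0,23.5,0]'

```text
t: 38.1
eef_pos: [0.4349, 0.1661, 0.2288]
tool_rot: [0.0, 0.854, 0.521, -0.0]
contact_force: [0.6, -0.9, -6.4]
gripper_width: 0.126
grasp_force: 108.4
```

Emit:
arm_command --commands '[-0.014,0.01,0,0,0,3,0,-0.028,0.02,0.001,0,0,6,0,-0.042,0.029,0.001,0,0,9,0,-0.056,0.039,0.002,0,0,12,0,-0.07,0.049,0.002,0,0,15,0,-0.085,0.059,0.003,0,0,18,0,-0.099,0.068,0.003,0,0,21,0,-0.113,0.078,0.004,0,0,24,0]'

```text
t: 38.9
eef_pos: [0.4539, 0.0314, 0.2252]
tool_rot: [0.0, 0.943, 0.333, 0.0]
contact_force: [0.4, -0.2, -6.0]
gripper_width: 0.128
grasp_force: 108.3
```

Run:
```python
from h import *
cells(10,z=.23)
plan(dump(.05,.21,-75,0))
```

```text
top 66 [274.8, 171.6] [0.5551, -0.0481] [558.4, -50.6] [18.0, 47.0] 127.8
top 87 [287.8, 186.3] [0.5111, -0.087] [514.4, -90.6] [19.0, 56.0] 124.5
top 1594 [425.4, 204.2] [0.4623, -0.4955] [463.4, -494.7] [130.0, 144.0] 0.0
scene 131 [231.1, 163.4] [0.4563, -0.027] [456.5, -27.6] [28.0, 65.0] 132.3
scene 133 [254.2, 169.9] [0.51, 0.0172] [509.6, 15.4] [28.0, 64.0] 126.2
scene 160 [219.0, 185.0] [0.5141, -0.0895] [514.5, -90.6] [29.0, 66.0] 129.2
scene 159 [240.4, 189.5] [0.5556, -0.0474] [556.3, -48.5] [28.0, 67.0] 128.0
shift [-0.0683, 0.1155, 0.0018] turn [0.1, 0.1, 23.8] | dist 0.134 ang 24
```

Emit:
arm_command --commands '[-0.01,0.018,0,0,0,3.5,0,-0.021,0.036,0,0,0,7.2,0,-0.032,0.054,0,0,0,11,0,-0.043,0.072,0,0,0,14.8,0,-0.053,0.089,0.001,0,0,18.4,0,-0.061,0.103,0.001,0,0,21.3,0,-0.066,0.112,0.002,0,0,23.2,0,-0.068,0.1155,0.002,0,0,23.8,0]'

```text
t: 39.8
eef_pos: [0.474, -0.1009, 0.223]
tool_rot: [0.0, 0.991, 0.132, 0.0]
contact_force: [0.5, 1.3, -6.3]
gripper_width: 0.124
grasp_force: 108.4
```

Run:
```python
from h import *
cells(10,z=.23)
for t,z in ((0,.21),(15,.185),(24,.165),(30,.158),(36,.155),(42,.155)):
    s=dump(.05,z,-75,t); r=rel(*s); print(t,r[0].round(4),r[1].round(1))
c=read_camera("scene"); cv2.imwrite("pics/s10.png",cv2.resize(c["img"][100:320,50:310],None,fx=2.7,fy=2.7,interpolation=cv2.INTER_CUBIC)[:,:,::-1])
```

```text
top 1593 [425.5, 204.2] [0.4623, -0.4955] [463.4, -494.7] [130.0, 144.0] 0.0
top 25 [345.6, 196.0] [0.4837, -0.2594] [485.3, -257.3] [18.0, 21.0] 0.7
scene 181 [188.7, 180.8] [0.4609, -0.154] [459.8, -154.9] [32.0, 64.0] 106.5
scene 194 [205.3, 194.5] [0.5271, -0.1341] [526.2, -135.3] [31.0, 65.0] 106.9
scene 208 [163.2, 199.2] [0.4895, -0.2346] [488.8, -235.2] [31.0, 65.0] 105.0
scene 220 [179.5, 210.4] [0.5443, -0.2108] [543.4, -211.7] [31.0, 64.0] 103.9
0 [-0.0021  0.0034 -0.0001] [-0.  -0.   0.4]
15 [-0.0022  0.0127 -0.0195] [15.   0.   0.4]
24 [-0.0022  0.0238 -0.0244] [24.   0.1  0.4]
30 [-0.0023  0.0332 -0.033 ] [30.   0.1  0.3]
36 [-0.0023  0.0443 -0.0444] [36.   0.1  0.3]
42 [-0.0024  0.0568 -0.0577] [42.   0.1  0.3]
```

View pics/s10.png

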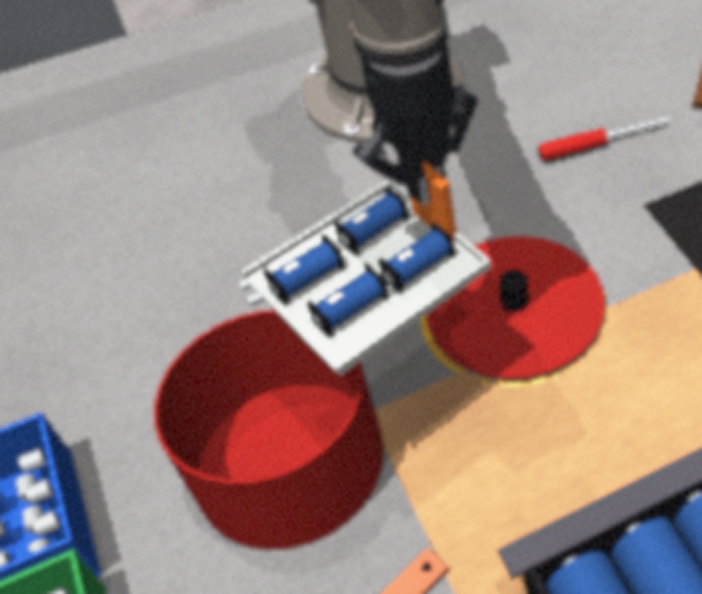

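Emit:
arm_command --commands '[-0.001,0.006,-0.004,4,0,0,0,-0.002,0.008,-0.008,8,0,0,0,-0.002,0.011,-0.014,12,0,0,0,-0.002,0.014,-0.02,16,0,0,0,-0.002,0.019,-0.022,20,0,0,0,-0.002,0.022,-0.024,22.5,0,0,0,-0.002,0.024,-0.0245,24,0,0,0,-0.002,0.024,-0.0245,24,0,0,0]'

```text
t: 40.75
eef_pos: [0.4785, -0.1239, 0.2472]
tool_rot: [-0.206, 0.969, 0.131, -0.028]
contact_force: [-0.2, -0.2, -6.5]
gripper_width: 0.127
grasp_force: 108.6
```

Run:
```python
from h import *
cells(10,z=.23)
for t,z in ((26,.162),(28,.16),(30,.158),(32,.157),(34,.156),(36,.155)):
    s=dump(.05,z,-75,t); r=rel(*s); print(t,r[0].round(4),r[1].round(1))
```

```text
top 51 [341.8, 198.8] [0.4752, -0.2477] [476.1, -249.5] [13.0, 44.0] 103.2
scene 199 [180.9, 183.4] [0.4599, -0.1755] [460.0, -176.6] [29.0, 78.0] 127.6
scene 214 [197.4, 197.6] [0.5269, -0.1557] [526.0, -155.8] [29.0, 76.0] 122.8
scene 200 [160.3, 209.3] [0.5177, -0.2516] [517.2, -251.6] [28.0, 68.0] 120.5
scene 213 [175.9, 219.8] [0.5677, -0.2288] [566.7, -229.2] [28.0, 68.0] 122.0
26 [-0.0005  0.0024 -0.0034] [2.1 0.2 0.4]
28 [-0.0005  0.004  -0.0076] [4.1 0.2 0.4]
30 [-0.0005  0.0058 -0.0117] [6.1 0.2 0.4]
32 [-0.0005  0.0074 -0.0168] [8.1 0.2 0.4]
34 [-0.0006  0.0092 -0.0218] [10.1  0.2  0.4]
36 [-0.0006  0.0113 -0.0267] [12.1  0.2  0.4]
```

Emit:
arm_command --commands '[0,0.001,-0.002,1,0,0,0,0,0.002,-0.0035,2,0,0,0,0,0.003,-0.0055,3,0,0,0,0,0.004,-0.0075,4,0,0,0,0,0.005,-0.0095,5,0,0,0,0,0.006,-0.0115,6,0,0,0,0,0.006,-0.0115,6,0,0,0,0,0.006,-0.0115,6,0,0,0]'

```text
t: 41.65
eef_pos: [0.4811, -0.1333, 0.2557]
tool_rot: [-0.256, 0.957, 0.129, -0.034]
contact_force: [-0.5, -0.7, -5.7]
gripper_width: 0.125
grasp_force: 108.6
```

Run:
```python
from h import *
cells(10,z=.2)
for t,z in ((32,.157),(34,.156),(36,.155),(38,.155)):
    s=dump(.05,z,-75,t); r=rel(*s); print(t,r[0].round(4),r[1].round(1))
```

```text
top 14 [348.8, 197.9] [0.4818, -0.2765] [481.3, -276.3] [8.0, 22.0] 124.0
top 23 [322.2, 204.1] [0.4617, -0.1951] [462.0, -194.4] [12.0, 17.0] 109.1
scene 201 [176.4, 186.2] [0.4349, -0.1848] [434.0, -187.0] [32.0, 81.0] 130.0
scene 215 [192.7, 200.6] [0.5047, -0.1648] [503.5, -165.3] [30.0, 78.0] 125.1
scene 189 [157.5, 213.7] [0.5021, -0.2606] [500.3, -261.9] [30.0, 69.0] 127.1
scene 219 [172.3, 224.1] [0.552, -0.2385] [551.2, -239.3] [29.0, 69.0] 125.9
32 [-0.0003  0.0004 -0.0051] [2.  0.2 0.4]
34 [-0.0003  0.0017 -0.0103] [4.  0.2 0.3]
36 [-0.0004  0.0032 -0.0154] [6.  0.2 0.3]
38 [-0.0004  0.0044 -0.0213] [8.  0.2 0.3]
```

Emit:
arm_command --commands '[0,0,-0.0025,1,0,0,0,0,0,-0.005,2,0,0,0,0,0.001,-0.0075,3,0,0,0,0,0.0015,-0.01,4,0,0,0,0,0.0015,-0.01,4,0,0,0,0,0.0015,-0.01,4,0,0,0,0,0.0015,-0.01,4,0,0,0,0,0.0015,-0.01,4,0,0,0]'

```text
t: 42.55
eef_pos: [0.4829, -0.139, 0.2641]
tool_rot: [-0.289, 0.948, 0.128, -0.039]
contact_force: [0.5, 0.3, -3.7]
gripper_width: 0.127
grasp_force: 108.9
```

Run:
```python
from h import *
cells(10,z=.2)
for t,z in ((36,.155),(38,.155),(40,.155)):
    s=dump(.05,z,-75,t); r=rel(*s); print(t,r[0].round(4),r[1].round(1))
```

```text
top 24 [353.9, 196.9] [0.4849, -0.2921] [483.2, -294.4] [17.0, 21.0] 59.0
scene 191 [143.4, 233.9] [0.5462, -0.3113] [545.7, -311.7] [25.0, 66.0] 149.2
scene 293 [157.5, 254.6] [0.6199, -0.2995] [617.1, -300.4] [37.0, 90.0] 158.9
36 [-0.0006  0.0014 -0.005 ] [2.  0.2 0.4]
38 [-0.0006  0.0022 -0.0111] [4.  0.2 0.4]
40 [-0.0006  0.0032 -0.017 ] [6.  0.2 0.4]
```

Emit:
arm_command --commands '[0,0,0,0,0,0,0,0,0,0,0,0,0,0,0,0.001,-0.005,2,0,0,0,0,0.001,-0.005,2,0,0,0,0,0.001,-0.005,2,0,0,0,0,0.002,-0.011,4,0,0,0,0,0.002,-0.011,4,0,0,0,0,0.002,-0.011,4,0,0,0]'

```text
t: 43.45
eef_pos: [0.4848, -0.1467, 0.2715]
tool_rot: [-0.322, 0.937, 0.127, -0.043]
contact_force: [-0.4, 0.3, -3.1]
gripper_width: 0.127
grasp_force: 109.1
```

Run:
```python
from h import *
cells(10,z=.03)
c=read_camera("scene"); cv2.imwrite("pics/s11.png",cv2.resize(c["img"][120:340,50:310],None,fx=2.7,fy=2.7,interpolation=cv2.INTER_CUBIC)[:,:,::-1])
```

```text
top 81 [363.8, 193.7] [0.5173, -0.3744] [518.6, -378.9] [23.0, 59.0] 106.6
top 12 [351.2, 195.8] [0.5094, -0.33] [508.6, -329.1] [7.0, 14.0] 178.8
scene 328 [138.7, 267.1] [0.5141, -0.3584] [514.0, -360.6] [55.0, 71.0] 108.3
scene 24 [160.4, 267.5] [0.545, -0.3051] [544.8, -306.2] [14.0, 22.0] 70.7
```

Run:
```python
from h import *
D=dump(.05,.24,-75,0); A=np.array([.4172,.3055,.235])
plan(D,(A+(D[0]-A)*2/3,down(-51)),(A+(D[0]-A)/3,down(-27)),(A,down(-3.4)),([.4172,.3055,.0215],down(-3.4)))
```

```text
shift [-0.0001, -0.0234, 0.0419] turn [-38.0, 0.1, 0.4] | dist 0.048 ang 38
shift [0.0174, -0.1365, 0.0061] turn [0.0, 0.0, -24.0] | dist 0.138 ang 24
shift [0.0714, -0.1177, 0.0061] turn [0.0, 0.0, -24.0] | dist 0.138 ang 24
shift [0.1131, -0.0784, 0.0061] turn [0.0, 0.0, -23.6] | dist 0.138 ang 24
shift [0.0, 0.0, 0.2135] turn [0.0, 0.0, 0.0] | dist 0.213 ang 0
```

Emit:
arm_command --commands '[0,-0.002,0.002,-5,0,0,0,0,-0.005,0.006,-11,0,0,0,0,-0.009,0.013,-18,0,0,0,0,-0.014,0.022,-25,0,0,0,0,-0.019,0.032,-32,0,0,0,0,-0.0235,0.042,-38,0,0.4,0,0,-0.0235,0.042,-38,0,0.4,0]'

```text
t: 44.3
eef_pos: [0.4719, -0.0981, 0.2536]
tool_rot: [0.001, 0.991, 0.135, -0.001]
contact_force: [-0.6, 0.7, -2.0]
gripper_width: 0.129
grasp_force: 109.0
```

Emit:
arm_command --commands '[0.003,-0.02,0.001,0,0,-3,0,0.006,-0.045,0.002,0,0,-7,0,0.009,-0.07,0.003,0,0,-12,0,0.013,-0.1,0.005,0,0,-18,0,0.017,-0.136,0.006,0,0,-24,0]'

```text
t: 44.8
eef_pos: [0.4536, 0.0334, 0.2467]
tool_rot: [-0.0, 0.942, 0.336, -0.001]
contact_force: [0.2, -0.2, -3.1]
gripper_width: 0.123
grasp_force: 109.0
```

Emit:
arm_command --commands '[0.014,-0.024,0.001,0,0,-5,0,0.028,-0.047,0.002,0,0,-10,0,0.043,-0.071,0.004,0,0,-15,0,0.057,-0.094,0.005,0,0,-20,0,0.071,-0.118,0.006,0,0,-24,0]'

```text
t: 45.3
eef_pos: [0.4341, 0.1702, 0.2408]
tool_rot: [-0.001, 0.851, 0.525, -0.001]
contact_force: [0.6, 0.6, -2.4]
gripper_width: 0.126
grasp_force: 109.0
```

Emit:
arm_command --commands '[0.025,-0.018,0.001,0,0,-5,0,0.05,-0.035,0.003,0,0,-10,0,0.072,-0.05,0.004,0,0,-15,0,0.092,-0.064,0.005,0,0,-19,0,0.106,-0.073,0.006,0,0,-22,0,0.113,-0.0785,0.006,0,0,-23.5,0,0.113,-0.0785,0.006,0,0,-23.5,0]'

```text
t: 46.0
eef_pos: [0.4158, 0.3055, 0.2348]
tool_rot: [-0.001, 0.728, 0.686, -0.001]
contact_force: [0.2, -0.3, -2.9]
gripper_width: 0.124
grasp_force: 109.0
```

Run:
```python
from h import *
cells(10,z=.03)
plan(([.4172,.3055,.0215],down(-3.4)))
for b in blobs(read_camera("top"),"white",.225,300,3): print(b)
```

```text
top 88 [364.2, 193.4] [0.5184, -0.3757] [519.9, -379.0] [24.0, 58.0] 109.1
top 12 [351.2, 195.8] [0.5094, -0.33] [508.6, -329.1] [7.0, 14.0] 178.8
scene 336 [138.5, 267.2] [0.5141, -0.3588] [514.1, -361.7] [55.0, 75.0] 105.6
scene 25 [160.4, 267.0] [0.5434, -0.3044] [543.9, -304.9] [16.0, 23.0] 80.3
shift [0.0025, 0.0008, 0.2131] turn [-0.1, 0.1, -0.2] | dist 0.213 ang 0
(2378, [162.8, 183.6], [0.5156, 0.2889], [502.1, 301.2], [159.0, 178.0], 176.3)
```

Emit:
arm_command --commands '[0.001,0.001,0.03,0,0,0,0,0.002,0.001,0.07,0,0,0,0,0.002,0.001,0.11,0,0,0,0,0.002,0.001,0.15,0,0,0,0,0.002,0.001,0.18,0,0,0,0,0.002,0.001,0.2,0,0,0,0,0.002,0.001,0.208,0,0,0,0,0.002,0.001,0.211,0,0,0,0]'

```text
t: 46.95
eef_pos: [0.4176, 0.3053, 0.0235]
tool_rot: [-0.0, 0.729, 0.685, -0.001]
contact_force: [-0.6, -0.1, -2.0]
gripper_width: 0.127
grasp_force: 109.0
```

Emit:
arm_command --commands '[0,0,0.001,0,0,0,0,0,0,0.002,0,0,0,0,0,0,0.003,0,0,0,0,0,0,0.003,0,0,0,0]'

```text
t: 47.35
eef_pos: [0.4176, 0.3064, 0.0214]
tool_rot: [-0.0, 0.728, 0.685, -0.0]
contact_force: [-0.0, -0.1, -2.0]
gripper_width: 0.125
grasp_force: 109.0
```

Emit:
arm_command --commands '[0,0,0.001,0,0,0,0,0,0,0.0015,0,0,0,0,0,0,0.0015,0,0,0,0]'

```text
t: 47.65
eef_pos: [0.4175, 0.3064, 0.0202]
tool_rot: [0.0, 0.728, 0.685, -0.001]
contact_force: [-2.1, -2.4, 5.7]
gripper_width: 0.119
grasp_force: 110.4
```

Emit:
arm_command --commands '[0,0,0.0015,0,0,0,0.3,0,0,0.0015,0,0,0,0.5,0,0,0.0015,0,0,0,0.5,0,0,-0.03,0,0,0,0.5,0,0,-0.08,0,0,0,0.5,0,0,-0.13,0,0,0,0.6,0,0,-0.18,0,0,0,0.85,0,0,-0.2,0,0,0,0.85]'

```text
t: 48.45
eef_pos: [0.4189, 0.3084, 0.2242]
tool_rot: [0.0, 0.728, 0.685, 0.003]
contact_force: [0.1, 0.9, 1.1]
gripper_width: 0.851
grasp_force: 0.0
```

Run:
```python
from h import *
HSV["dark"]=((0,0,0),(180,255,70))
for b in blobs(read_camera("top"),"white",.012,300,3):
    if abs(b[2][0]-.5)<.1 and abs(b[2][1]-.3)<.1:print(b)
for n in ("scene","top"):
    c=read_camera(n)
    for z in (.037,.058):
        for b in blobs(c,"dark",z,20):
            if np.hypot(b[2][0]-.46,b[2][1]+.016)<.06: print(n,z,"knob",b)
    for b in blobs(c,"red",.016,300): 
        if abs(b[2][1]+.016)<.1: print("lid",b)
plan(([.43,.14,.22],down(10)),([.4605,-.016,.12],down(20)),([.4605,-.016,.005],down(20)))
```

```text
(1845, [174.9, 194.8], [0.5077, 0.2947], [501.5, 302.9], [156.0, 176.0], 176.1)
scene 0.037 knob (115, [240.0, 207.4], [0.4639, -0.0149], [464.5, -13.7], [28.0, 53.0], 154.1)
scene 0.058 knob (115, [240.0, 207.4], [0.4796, -0.0214], [480.3, -20.2], [28.0, 52.0], 154.1)
lid (2561, [240.6, 214.0], [0.4718, -0.018], [466.5, -14.9], [206.0, 206.0], 151.2)
top 0.037 knob (22, [259.5, 209.2], [0.4573, -0.0078], [458.2, -7.6], [10.0, 21.0], 0.5)
top 0.058 knob (22, [259.5, 209.2], [0.4556, -0.0073], [456.4, -7.1], [10.0, 21.0], 0.5)
lid (2592, [260.8, 209.4], [0.459, -0.0127], [459.2, -11.8], [202.0, 202.0], 0.7)
shift [-0.1658, 0.0219, 0.0006] turn [0.1, -0.0, -13.5] | dist 0.167 ang 14
shift [-0.1589, 0.0029, 0.1] turn [0.0, 0.0, -10.0] | dist 0.188 ang 10
shift [0.0, 0.0, 0.115] turn [0.0, 0.0, 0.0] | dist 0.115 ang 0
```

Run:
```python
from h import *
a=read_camera("scene")["img"][195:320,90:210]; b=read_camera("top")["img"][135:235,300:420]
a=cv2.resize(a,(480,500),interpolation=cv2.INTER_CUBIC); b=cv2.copyMakeBorder(cv2.resize(b,(310,258),interpolation=cv2.INTER_CUBIC),0,242,0,0,0)
cv2.imwrite("pics/s12.png",np.hstack([a,b])[:,:,::-1])
```

```text
(no output)
```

View pics/s12.png

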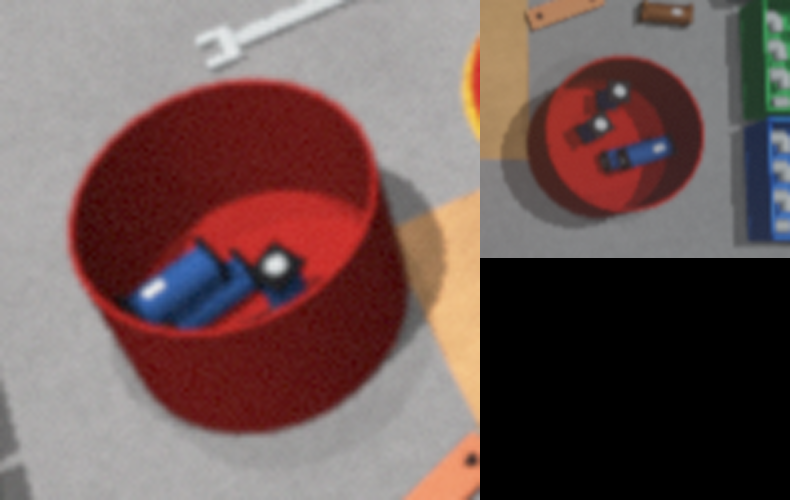

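Emit:
arm_command --commands '[-0.166,0.022,0,0,0,-13.5,0.85,-0.166,0.022,0,0,0,-13.5,0.85,-0.166,0.022,0,0,0,-13.5,0.85,-0.166,0.022,0,0,0,-13.5,0.85,-0.166,0.022,0,0,0,-13.5,0.85]'

```text
t: 49.2
eef_pos: [0.4288, 0.1344, 0.2175]
tool_rot: [-0.001, 0.645, 0.764, -0.003]
contact_force: [0.5, 1.1, 0.1]
gripper_width: 0.848
grasp_force: 0.0
```

Emit:
arm_command --commands '[-0.159,0.003,0.1,0,0,-10,0.85,-0.159,0.003,0.1,0,0,-10,0.85,-0.159,0.003,0.1,0,0,-10,0.85,-0.159,0.003,0.1,0,0,-10,0.85,-0.159,0.003,0.1,0,0,-10,0.85,-0.159,0.003,0.1,0,0,-10,0.85]'

```text
t: 49.8
eef_pos: [0.4589, -0.0159, 0.1182]
tool_rot: [-0.002, 0.574, 0.819, -0.001]
contact_force: [0.1, 2.0, -0.0]
gripper_width: 0.851
grasp_force: 0.0
```

Run:
```python
from h import *
for n in ("scene","top"):
    for b in blobs(read_camera(n),"red",.016,300): print(n,b)
plan(([.4605,-.016,.005],down(20)))
```

```text
scene (2544, [240.6, 214.1], [0.4723, -0.0184], [466.5, -15.1], [206.0, 206.0], 151.0)
scene (4411, [151.7, 256.5], [0.4848, -0.3149], [481.0, -323.1], [222.0, 305.0], 174.0)
top (1388, [345.4, 191.3], [0.527, -0.3135], [531.8, -319.5], [172.0, 180.0], 64.5)
top (914, [246.3, 216.6], [0.4327, 0.0382], [432.2, 43.1], [80.0, 196.0], 26.6)
shift [-0.0014, 0.0003, 0.1146] turn [-0.1, -0.0, 0.2] | dist 0.115 ang 0
```

Emit:
arm_command --commands '[-0.001,0,0.05,0,0,0,0.85,-0.001,0,0.09,0,0,0,0.85,-0.001,0,0.108,0,0,0,0.85,-0.001,0,0.114,0,0,0,0.85,-0.001,0,0.114,0,0,0,0.85,-0.001,0,0.114,0,0,0,0,-0.001,0,0.114,0,0,0,0,-0.001,0,0.114,0,0,0,0]' --force 60

```text
t: 50.7
eef_pos: [0.4611, -0.0178, 0.0069]
tool_rot: [0.001, 0.574, 0.819, -0.0]
contact_force: [-2.7, -1.1, 17.1]
gripper_width: 0.375
grasp_force: 57.8
```

Emit:
arm_command --commands '[0,0,0,0,0,0,0,0,0,0,0,0,0,0,0,0,0,0,0,0,0]'

```text
t: 51.0
eef_pos: [0.4611, -0.0178, 0.007]
tool_rot: [0.001, 0.574, 0.819, -0.0]
contact_force: [-1.9, 0.8, 10.5]
gripper_width: 0.379
grasp_force: 58.6
```

Run:
```python
from h import *
p=get_obs()["eef_pos"]
plan(([p[0],p[1],.18],down(20)),([.5315,-.319,.2],down(0)),([.5315,-.319,.134],down(0)))
```

```text
shift [-0.0003, 0.0, -0.173] turn [0.0, 0.1, -0.0] | dist 0.173 ang 0
shift [-0.3071, -0.0368, -0.02] turn [0.0, 0.0, 20.0] | dist 0.310 ang 20
shift [0.0, 0.0, 0.066] turn [0.0, 0.0, 0.0] | dist 0.066 ang 0
```

Emit:
arm_command --commands '[0,0,-0.03,0,0,0,0,0,0,-0.07,0,0,0,0,0,0,-0.115,0,0,0,0,0,0,-0.155,0,0,0,0,0,0,-0.19,0,0,0,0,0,0,-0.2,0,0,0,0,0,0,-0.2,0,0,0,0]'

```text
t: 51.7
eef_pos: [0.461, -0.018, 0.2068]
tool_rot: [0.001, 0.574, 0.819, -0.001]
contact_force: [-0.2, 0.1, -3.1]
gripper_width: 0.375
grasp_force: 60.7
```

Emit:
arm_command --commands '[-0.025,-0.003,0,0,0,1.5,0,-0.065,-0.008,0,0,0,4.5,0,-0.11,-0.013,0,0,0,7.5,0,-0.155,-0.019,0,0,0,10.5,0,-0.2,-0.024,0,0,0,13.5,0,-0.245,-0.029,0,0,0,16.5,0,-0.285,-0.034,0,0,0,19,0,-0.31,-0.037,0,0,0,20,0]'

```text
t: 52.5
eef_pos: [0.5294, -0.3263, 0.202]
tool_rot: [-0.002, 0.709, 0.705, -0.002]
contact_force: [-0.3, 0.8, -2.5]
gripper_width: 0.372
grasp_force: 60.7
```

Emit:
arm_command --commands '[0,0,0,0,0,0,0,0,0,0,0,0,0,0]'

```text
t: 52.7
eef_pos: [0.53, -0.3218, 0.2028]
tool_rot: [-0.003, 0.708, 0.707, -0.001]
contact_force: [0.2, 1.8, -2.5]
gripper_width: 0.376
grasp_force: 60.7
```

Run:
```python
from h import *
plan(([.5315,-.3215,.137],down(0)))
```

```text
shift [0.0002, 0.0018, 0.0658] turn [-0.3, -0.1, -0.1] | dist 0.066 ang 0
```

Emit:
arm_command --commands '[0,0.001,0.02,-0.2,0,0,0,0,0.001,0.04,-0.2,0,0,0,0,0.001,0.053,-0.2,0,0,0,0,0.001,0.058,-0.2,0,0,0,0,0.001,0.061,-0.2,0,0,0,0,0.001,0.063,-0.2,0,0,0,0,0.001,0.064,-0.2,0,0,0,0,0.001,0.065,-0.2,0,0,0]'

```text
t: 53.5
eef_pos: [0.5328, -0.3219, 0.1413]
tool_rot: [0.001, 0.707, 0.707, 0.0]
contact_force: [-0.7, -0.1, -2.4]
gripper_width: 0.377
grasp_force: 60.7
```

Emit:
arm_command --commands '[0,0,0,0,0,0,0,0,0,0,0,0,0,0]'

```text
t: 53.7
eef_pos: [0.5326, -0.3218, 0.141]
tool_rot: [0.001, 0.707, 0.707, 0.0]
contact_force: [0.1, -0.6, -2.2]
gripper_width: 0.38
grasp_force: 60.7
```

Emit:
arm_command --commands '[0,0,0.001,0,0,0,0,0,0,0.002,0,0,0,0,0,0,0.003,0,0,0,0,0,0,0.003,0,0,0,0]'

```text
t: 54.1
eef_pos: [0.5323, -0.3216, 0.1374]
tool_rot: [0.001, 0.707, 0.707, 0.0]
contact_force: [0.3, -0.5, -2.2]
gripper_width: 0.374
grasp_force: 60.7
```

Emit:
arm_command --commands '[0,0,0.001,0,0,0,0,0,0,0.001,0,0,0,0]'

```text
t: 54.3
eef_pos: [0.5325, -0.3217, 0.1371]
tool_rot: [0.001, 0.707, 0.707, 0.0]
contact_force: [-1.1, 0.5, 2.7]
gripper_width: 0.379
grasp_force: 61.3
```

Contact at 0.137, as expected; release and retreat.

Emit:
arm_command --commands '[0,0,0,0,0,0,0.6,0,0,0,0,0,0,0.85,0,0,0,0,0,0,0.85,0,0,-0.03,0,0,0,0.85,0,0,-0.08,0,0,0,0.85,0,0,-0.13,0,0,0,0.85,-0.03,-0.05,-0.15,0,0,0,0.85,-0.03,-0.1,-0.15,0,0,0,0.85]'

```text
t: 55.1
eef_pos: [0.4437, -0.3529, 0.289]
tool_rot: [0.004, 0.707, 0.707, 0.001]
contact_force: [-0.8, -2.2, -0.4]
gripper_width: 0.855
grasp_force: 0.0
```

Emit:
arm_command --commands '[0,0,0,0,0,0,0.85,0,0,0,0,0,0,0.85]'

```text
t: 55.3
eef_pos: [0.4409, -0.3514, 0.2863]
tool_rot: [0.001, 0.708, 0.706, 0.0]
contact_force: [0.3, -1.0, 0.1]
gripper_width: 0.847
grasp_force: 0.0
```

Run:
```python
from h import *
HSV["dark"]=((0,0,0),(180,255,70))
cells(10)
for n in ("scene","top"):
    c=read_camera(n)
    for b in blobs(c,"red",.146,300): print(n,"red",b)
    for b in blobs(c,"dark",.167,30):
        if np.hypot(b[2][0]-.53,b[2][1]+.317)<.06: print(n,"knob",b)
    for b in blobs(c,"white",.012,800,3):
        if abs(b[2][0]-.5)<.1 and abs(b[2][1]-.3)<.1: print(n,"tray",b)
    for b in blobs(c,"yellow",0,100): print(n,"yel",b[:3])
# lid disc outline at z=.146 from scene, far edge
c=read_camera("scene"); HSV["red"]=((0,120,40),(8,255,255))
k=max(cv2.findContours(mask(c,"red"),cv2.RETR_EXTERNAL,cv2.CHAIN_APPROX_NONE)[0],key=cv2.contourArea).reshape(-1,2)
s=cast(c,k,.146)[:,:2]; s=s[s[:,0]<.53]; A=np.c_[2*s,np.ones(len(s))]; f=np.linalg.lstsq(A,(s**2).sum(1),rcond=None)[0]; r=np.hypot(*(s-f[:2]).T)
print("disc",f[:2].round(4),r.mean().round(4),r.std().round(4))
```

```text
scene red (5494, [148.6, 256.2], [0.573, -0.3199], [568.8, -324.6], [207.0, 270.0], 167.8)
scene knob (198, [142.9, 239.4], [0.5356, -0.318], [534.9, -317.8], [29.0, 56.0], 4.0)
scene tray (1870, [330.7, 187.2], [0.5134, 0.2996], [506.3, 302.3], [161.0, 186.0], 176.6)
scene yel (181, [358.1, 231.4], [0.6982, 0.2741])
scene yel (1441, [206.5, 360.3], [0.8275, -0.288])
top red (3211, [355.6, 185.3], [0.5294, -0.3134], [529.8, -314.7], [205.0, 212.0], 134.8)
top knob (91, [358.2, 183.6], [0.5314, -0.3159], [531.4, -316.2], [27.0, 37.0], 115.4)
top tray (2048, [172.9, 196.1], [0.503, 0.3014], [500.4, 302.6], [156.0, 177.0], 176.4)
top yel (557, [337.6, 108.3], [0.8393, -0.2948])
top yel (135, [184.9, 138.4], [0.7183, 0.2682])
top yel (203, [261.2, 222.4], [0.4137, -0.0149])
disc [ 0.54   -0.3179] 0.106 0.0014
```

```bash
python3 -c "
from station import hand_in; print(hand_in())"
```

```text
the job is handed in; nothing more can be done
None
```

I handed the job in at about 55 s: all four blue cells are in the can, the empty tray is back flat on its mat, and the cover is seated where it began. One cell was knocked onto the tray's side rim and had to be reset before tipping, and the tape measured where it began; I did not re-measure the copper bar or the bottle at the end.

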